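# Build up a vacuum filter on its flask

## Task

Build up the vacuum filter on the flask with the side arm, from the bottom up and in this order: the large rubber seal fully home in the flask's mouth, the filter base (hanging in its white stand) with its stem down through the seal, the white sintered disc flat in the dish of the base, the steel cylinder standing over the disc on the rim of the base, and last the lid on the cylinder. Every part must sit square and level on the one below; do not disturb the plain flask, the small seal or the amber bottle.

Things in the scene. Friction and masses are not known exactly. Their poses are not given: they have to be found in the camera images.
- flask_mouth (a point): Centre of the mouth of the filter flask, level with its rim, 140 mm above the bench; z up. Fixed, clear glass, conical: foot 85 mm wide with a grey ring (106 mm wide, 18 high) round it; straight neck 45 mm wide outside (rim 47), 39 mm inside. A hose nozzle, 12 mm thick, sticks out level along the point's +x, 26 mm below the rim, to 55 mm from the axis.
- seal_mid (a point): Large seal: red-brown rubber, round, standing upright, 30 mm high. Upper 12 mm: flange 52 mm wide, the grip; below, an 18 mm spigot tapering 33 to 30 mm; bored through, 25 mm wide at top, 22 at bottom. Point: on the axis, middle of the flange, 24 mm above its foot; z up. 45-80 g. Home: flange on the flask's rim, point 6 mm above flask_mouth.
- base_mid (a point): Filter base: steel flange 60 mm wide, 14 thick, on the top of a fixed white stand (tube 46 mm wide, 65 high); hub (18 mm wide, 10 long) and 14 mm stem hang in the tube to 48 mm below the flange: lift clear. Top: dish 52 mm wide, 2 deep, in a rim. Point: on the axis, half-way up the flange; z up. 185-330 g. Home: flange on the seal, point 13 mm above seal_mid.
- disc_mid (a point): Sintered disc: off-white, rigid, 46 mm across, 12 mm thick, flat on the bench. Point: its centre, 6 mm above its underside; z up. 22-40 g. Grip by the edge, with the fingertips 2 mm or more above its underside, as it goes into a dish 2 mm deep. Home: on the dish's floor, point 11 mm above base_mid.
- reservoir_mid (a point): Steel cylinder: plain upright tube, open at both ends, 60 mm wide outside (the grip), 52 mm inside, 70 mm high. Point: on the axis, half-way up (35 mm); z up. 150-260 g. Home: standing on the rim of the base with the disc inside its foot, point 42 mm above base_mid.
- lid_knob (a point): Lid: steel plate 60 mm wide, 6 thick; below it a spigot 46 mm wide, 8 deep, on which it stands; on top a black knob, 20 mm wide, 22 high, on a neck 12 mm wide, 11 high. Point: middle of the knob, 22 mm above the plate's top, 36 mm above the spigot's underside; z up. 80-145 g. Home: plate on the cylinder's top rim, spigot inside, point 63 mm above reservoir_mid.
- small_seal_mid (a point): Small seal, not used (it would fall through the flask's neck): same form, rubber and height as the large one, but its flange is only 34 mm wide. Loose. Point: on the axis, middle of the flange, 24 mm above the bench.
- plain_flask: Plain conical flask, not used: loose clear glass, form and size as the filter flask (140 mm high, foot 85 mm wide) but with no side nozzle and no ring. Origin: centre of its underside.
- media_bottle: Amber glass bottle with a blue cap, not used: loose, 56 mm wide, 105 mm high. Origin: centre of its underside.

How it is judged:
By the outcome, as a careful person would: the job done as asked, in the order asked, and still so for the second after the job is handed in, with the robot touching nothing.
It also fails if it takes over 128 s, if anything falls off the work surface, if the arm or the gripper's body presses on something with over 40 N, if the wrist force passes 120 N, or if a joint passes its speed limit or range.

## Robot

A 6-joint arm with a two-finger parallel gripper is mounted at the origin on the work surface. World frame = base frame: x ahead of the robot, y to its left, z up, the work surface at z = 0. Lengths are in m, angles in rad, forces in N, time in s.
With the tool pointing down it reaches from about 0.275 to 0.825 m from the base axis. Payload 5.2 kg.
Tool frame: the origin (TCP) lies midway between the tips of the shut fingers; the grasp point (between the pads) lies 19 mm behind it; z points along the fingers, y is the direction in which the jaws open and shut (so a half turn about z gives the same grasp; the last joint's range is limited). The gripper opens to 93 mm and grips with 3 to 60 N. Pads are 15 mm wide; open, the fingers measure 128 mm over their backs; the gripper's body (75 mm by 188 mm) begins 65 mm behind the grasp point.
Start: joints at [0.978, 0.259, 1.535, -0, 1.348, -0.203], TCP at [0.209, 0.509, 0.219] pointing down, gripper open.
Joint ranges: [-3.14, 3.14], [-0.91, 2.08], [0.19, 2.58], [-1.22, 4.36], [0.22, 2.71], [-3.12, 3.12]. Speed limits (rad/s): [2.57, 2.57, 3.14, 3.14, 3.14, 3.14].

## Interface

Orientations are given as [roll, pitch, yaw] about the fixed x, y, z axes, in that order (R = Rz(yaw) Ry(pitch) Rx(roll)).
In Python, from rig import * gives the robot as it stands.
- The arm moves only by the tool drive_tool, never from a script. Its argument "increments" is a list of rows, each a list of 7 numbers: the turn, a rotation vector about the world's x, y, z in rad, then the shift along the world's x, y, z in m, then the closure, from -1 (fully open) to 1 (shut). In form: [[ax, ay, az, dx, dy, dz, hand], ...]. A call has 1 to 10 rows; each row shifts and turns the pose as measured when the row begins; what a row does not reach is not made up. A row lasts 1/12 s, in which the tool goes at most 41.7 mm and 7.16 degrees, less where a joint would pass 70% of its speed; a pose out of reach is approached as far as the arm can. A call is refused whole if a number of a shift passes 0.0417 or a number of a turn 0.125, either way. A call with a gripper value outside its range is refused whole. The fingers move at their own pace and stop on an object; "squeeze" is the grip in N (left out, the last holds). Time passes only in rows, so rows that do not move let the fingers close. It gives the time, the measured TCP pose, the force and the opening at its end, in the units of the state.
- sense(): the state, without advancing time (a new reading comes with each control period).
- capture(name): name is "scene" or "top" or "wrist"; returns (picture, depth): 400x640x3 uint8, blue, green, red; 400x640 float32, m along the optical axis (not along the pixel's ray), 0 where there is no reading.
- get_calibration(name): a dict with "intrinsics" (3x3 intrinsics, pixels), "R" (3x3) and "t" (3): a world point X has camera coordinates R X + t. Camera axes: x right, y down, z forward; pixel columns grow to the right and rows downward; lengths in m; the calibration is good to about 2 mm. A picture is of the moment at which its call begins: read the wrist's pose just before it. get_calibration takes no time and is no camera call; for the wrist camera it gives the pose at the moment of the call.
- hand_in(): hands the job in, once; it reports no verdict.
Trained networks look in the newest picture that a camera, given by its name, has taken for a name from the list of things; names that differ only in an ending like _2 or _b are one class to them, and where a whole thing is asked for, a point or a joint stands for the part that bears it (a point fixed in the world has none). Each returns a list of dicts, best first, with "score" (0 to 1); they miss things now and then, are a little off and sometimes report something else, mostly with a low value. They report only what shows in the picture. A call takes as long as a camera call.
- trace(camera, name): "region" (400x640 bool, what is visible of it).
- spot_point(camera, name): "at" ([x, y, z] in m, in world coordinates, good to about 4 mm: a listed point, or the origin of a listed thing).
The state is a dict: "time_s": time; "joint_positions": joint angles; "qvel": joint speeds; "joint_torque": joint torques, N m; "tool_pos": TCP position; "ee_rot": TCP orientation; "ft_force": force on the tool from outside, world axes, zero at the start; "wrist_torque": the same for the moment, N m; "opening": opening from 0.0 (shut) to 1.0 (fully open).
Only numpy, scipy, OpenCV 4.12 (cv2) and the standard library are available. Lean on these libraries where they do the work, as an engineer would, in place of code of your own. Each camera call takes 0.05 s, during which the arm holds its last target.

## Working session

There is one attempt and no reset: what is moved stays moved. The work goes in short steps, Python scripts to look and compute and a tool call to move; the robot and the scene stay as the last step left them, time stands still between calls to the robot, and variables do not carry over. Pictures are saved under pics/ and viewed, and the job is handed in when it is done.

Besides the shell and the picture viewer there is one more tool, called after "Emit:" by a JSON object that holds its "method" and its "body", one argument or row to a line. drive_tool: Moves the arm, as the interface text tells. Its arguments: {"type":"object","properties":{"increments":{"type":"array"},"squeeze":{"type":"number"}},"required":["increments"]}

```bash
ls; mkdir -p pics
python3 - <<'E'
from rig import *
import cv2, numpy as np
s=sense();print(s)
for c in ["scene","top","wrist"]:
    p,d=capture(c);cv2.imwrite(f"pics/{c}0.png",p);np.save(f"pics/{c}0.npy",d)
    k=get_calibration(c);print(c,k)
for c in ["scene","top"]:
    for n in ["flask_mouth","seal_mid","base_mid","disc_mid","reservoir_mid","lid_knob","small_seal_mid","plain_flask","media_bottle"]:
        print(c,n,[(np.round(r["at"],4),round(r["score"],2)) for r in spot_point(c,n)][:3])
print(sense()["time_s"])
E
```

```text
pics
{'time_s': 0.0, 'joint_positions': array([ 9.78199958e-01,  2.59314990e-01,  1.53608914e+00, -1.81238835e-05,
        1.34799588e+00, -2.02836234e-01]), 'qvel': array([-0.001158  , -0.00166538,  0.00308146,  0.00122165,  0.00096059,
        0.00160627]), 'joint_torque': array([ 8.12973667e-04, -4.37284791e+01, -2.84006917e+01,  7.16850115e-02,
        4.11500526e-02, -1.60057721e-04]), 'tool_pos': array([0.20866939, 0.50828105, 0.21783036]), 'ee_rot': array([-3.13981879e+00, -3.46781688e-04,  2.75183623e+00]), 'ft_force': array([ 0.22599963, -0.85365555, -0.44976372]), 'wrist_torque': array([ 0.02273288, -0.02125402, -0.00155011]), 'opening': 0.997736465757079}
scene {'intrinsics': array([[486.31796127,   0.        , 329.84307994],
       [  0.        , 486.31796127, 192.75602306],
       [  0.        ,   0.        ,   1.        ]]), 'R': array([[-0.54270984,  0.83975104,  0.01685894],
       [ 0.64971312,  0.43244457, -0.62519162],
       [-0.53229587, -0.32834417, -0.78028919]]), 't': array([ 0.3015456 , -0.29157045,  1.3641086 ])}
top {'intrinsics': array([[405.58082331,   0.
[... 1342 characters left out ...]
flask_mouth [(array([0.4765, 0.0825, 0.0384]), 0.75), (array([0.5382, 0.315 , 0.1354]), 0.58)]
top seal_mid [(array([ 0.379 , -0.2509,  0.0232]), 0.73), (array([ 0.4414, -0.1093,  0.0061]), 0.53)]
top base_mid [(array([ 0.6633, -0.1568,  0.0787]), 0.88)]
top disc_mid [(array([ 0.4413, -0.1123,  0.0072]), 0.55)]
top reservoir_mid [(array([0.475 , 0.0831, 0.036 ]), 0.56)]
top lid_knob [(array([0.6619, 0.1478, 0.0385]), 0.8)]
top small_seal_mid [(array([0.5399, 0.3151, 0.137 ]), 0.73), (array([0.3877, 0.2785, 0.0229]), 0.71)]
top plain_flask [(array([ 0.5745, -0.2729,  0.0026]), 0.88), (array([ 0.3799, -0.2483,  0.0237]), 0.38)]
top media_bottle [(array([ 0.5939,  0.009 , -0.0018]), 0.75)]
1.05
```

View pics/scene0.png

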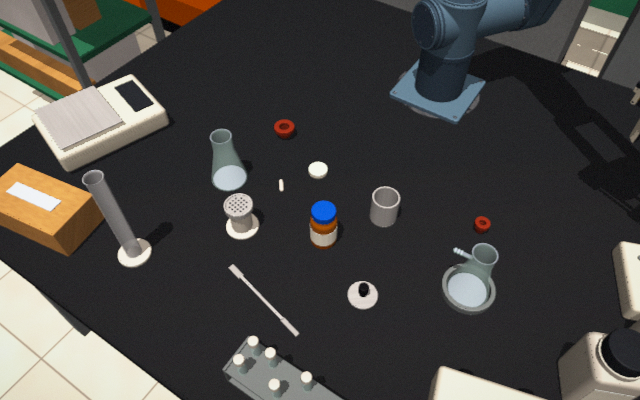

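View pics/top0.png

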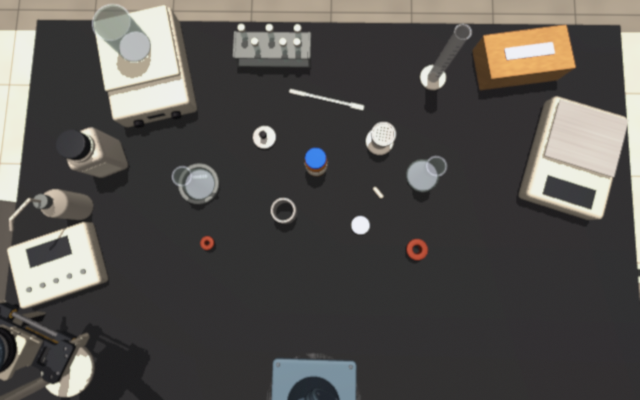

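View pics/wrist0.png

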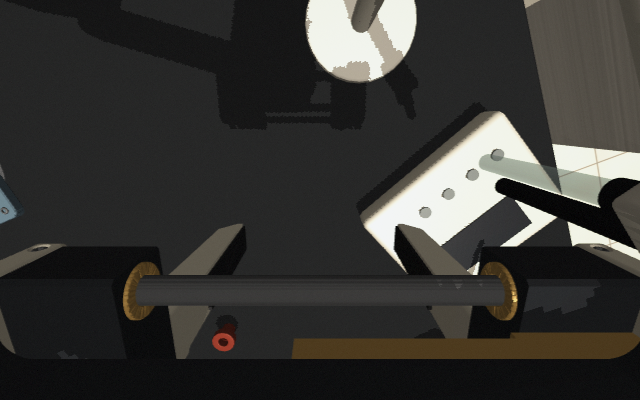

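```bash
cat > h.py <<'E'
from rig import *
import cv2, numpy as np
from scipy.spatial.transform import Rotation as Ro
def Rt(s): return Ro.from_euler('xyz',s["ee_rot"]).as_matrix()
def proj(c,X):
    k=get_calibration(c); X=np.atleast_2d(X); p=X@k["R"].T+k["t"]; q=p@k["intrinsics"].T; return q[:,:2]/q[:,2:],p[:,2]
def back(k,uv,d=None,z=None):
    uv=np.atleast_2d(uv).astype(float); r=np.c_[uv,np.ones(len(uv))]@np.linalg.inv(k["intrinsics"]).T
    C=-k["R"].T@k["t"]; w=r@k["R"]
    s=d if d is not None else (z-C[2])/w[:,2]
    return C+w*np.asarray(s)[:,None]
def st():
    s=sense(); print("t",round(s["time_s"],2),"pos",np.round(s["tool_pos"],4),"rot",np.round(s["ee_rot"],4),"f",np.round(s["ft_force"],1),"op",round(s["opening"],3)); return s
E
python3 - <<'E'
from h import *
s=st();k=get_calibration("wrist");C=-k["R"].T@k["t"];T=Rt(s)
print("cam in tool",T.T@(C-s["tool_pos"]), "axes", T.T@k["R"].T)
for o in [[0,0,0],[0,.03,0],[0,-.03,0],[0,0,-.019],[0,0,.1]]:print(o,proj("wrist",s["tool_pos"]+T@np.array(o)))
print("tool x,y",T[:,0],T[:,1])
E
```

```text
t 1.05 pos [0.209  0.5088 0.2187] rot [3.1415 0.     2.7518] f [0.5 0.4 0. ] op 1.0
cam in tool [ 0.07079412 -0.00024186 -0.16573851] axes [[-8.46971685e-05 -9.65943871e-01 -2.58751677e-01]
 [ 9.99999924e-01 -1.80475750e-04  3.46402713e-04]
 [-3.81303981e-04 -2.58751628e-01  9.65943813e-01]]
[0, 0, 0] (array([[320.03717812, 236.29099995]]), array([0.17841227]))
[0, 0.03, 0] (array([[368.03894961, 236.27996038]]), array([0.17842266]))
[0, -0.03, 0] (array([[272.02981433, 236.30204079]]), array([0.17840188]))
[0, 0, -0.019] (array([[320.08398104, 249.73817722]]), array([0.16005934]))
[0, 0, 0.1] (array([[319.89380849, 195.09876582]]), array([0.27500665]))
tool x,y [-9.25001590e-01  3.79963234e-01 -5.79283019e-06] [3.79963232e-01 9.25001587e-01 7.46829860e-05]
```

Emit:
{"method": "drive_tool", "body": {
  "increments": [
    [0, 0, 0, 0.033, -0.0195, 0.004, -1],
    [0, 0, 0, 0.033, -0.0195, 0.004, -1],
    [0, 0, 0, 0.033, -0.0195, 0.004, -1],
    [0, 0, 0, 0.033, -0.0195, 0.004, -1],
    [0, 0, 0, 0.033, -0.0195, 0.004, -1],
    [0, 0, 0, 0.033, -0.0195, 0.004, -1],
    [0, 0, 0, 0.033, -0.0195, 0.004, -1],
    [0, 0, 0, 0.033, -0.0195, 0.004, -1],
    [0, 0, 0, 0.033, -0.0195, 0.004, -1],
    [0, 0, 0, 0.033, -0.0195, 0.004, -1]
  ],
  "squeeze": 15
}}

```text
time_s: 1.88
tool_pos: [0.5429, 0.3078, 0.2604]
ee_rot: [3.14, -0.003, 2.767]
ft_force: [1.0, 0.5, 0.7]
opening: 0.999
```

Emit:
{"method": "drive_tool", "body": {
  "increments": [
    [0, 0, 0, 0, 0, 0, -1],
    [0, 0, 0, 0, 0, 0, -1]
  ]
}}

```text
time_s: 2.05
tool_pos: [0.5503, 0.3021, 0.2599]
ee_rot: [3.141, -0.0, 2.759]
ft_force: [-0.6, 0.4, -0.4]
opening: 1.001
```

```bash
cat > look.py <<'E'
import sys
from h import *
tag=sys.argv[1]; names=sys.argv[2:]
s=st();k=get_calibration("wrist");p,d=capture("wrist");cv2.imwrite(f"pics/{tag}.png",p);np.savez(f"pics/{tag}.npz",d=d,p=p,**k,pos=s["tool_pos"],rot=s["ee_rot"])
for n in names: print(n,[(np.round(r["at"],4),round(r["score"],2)) for r in spot_point("wrist",n)][:3])
E
python3 look.py flask1 flask_mouth
```

```text
t 2.05 pos [0.5503 0.3021 0.2599] rot [ 3.1407e+00 -1.0000e-04  2.7588e+00] f [-0.6  0.4 -0.4] op 1.001
flask_mouth [(array([0.5358, 0.3142, 0.1358]), 0.96)]
```

View pics/flask1.png

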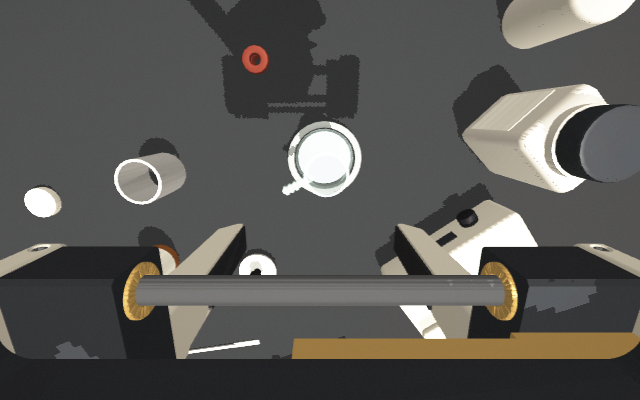

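Run:
```python
from h import *
f=np.load("pics/flask1.npz");p=f["p"];d=f["d"]
c=cv2.resize(p[95:225,250:400],None,fx=4,fy=4,interpolation=cv2.INTER_CUBIC);
dd=d[95:225,250:400];c2=cv2.applyColorMap(np.uint8(np.clip((dd-.2)/.25*255,0,255)),2);c2=cv2.resize(c2,None,fx=4,fy=4,interpolation=0)
cv2.imwrite("pics/flask1z.png",c);cv2.imwrite("pics/flask1d.png",c2)
k={n:f[n] for n in("intrinsics","R","t")}
v,u=np.mgrid[0:400,0:640];X=back(k,np.c_[u.ravel(),v.ravel()],d=d.ravel())
m=(d.ravel()>0)&(np.abs(X[:,0]-.538)<.04)&(np.abs(X[:,1]-.313)<.04)&(X[:,2]>.12)&(X[:,2]<.16)
Y=X[m];print(len(Y),np.percentile(Y[:,2],[5,50,95]),Y.min(0),Y.max(0),(Y.min(0)+Y.max(0))/2)
q,_=proj("wrist",[[.537,.3135,.14]]);print(q)
A=np.c_[2*Y[:,:2],np.ones(len(Y))];s=np.linalg.lstsq(A,(Y[:,:2]**2).sum(1),rcond=None)[0];print(s[:2],np.sqrt(s[2]+s[:2]@s[:2]))
```

```text
682 [0.12260998 0.13867425 0.14053692] [0.51468348 0.29080985 0.12017907] [0.56051812 0.33671439 0.14189169] [0.5376008  0.31376212 0.13103538]
[[325.05673195 175.62510029]]
[0.53704243 0.3139817 ] 0.021057655769781324
```

View pics/flask1z.png

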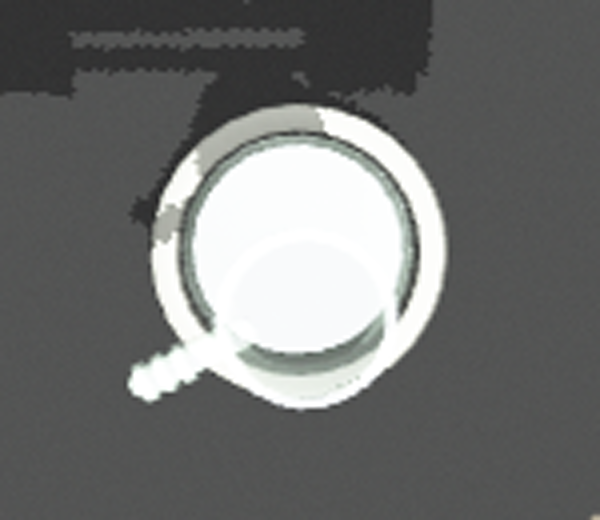

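View pics/flask1d.png

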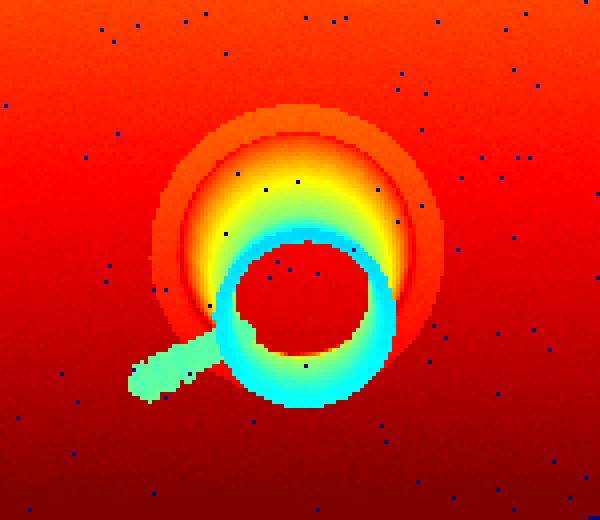

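Emit:
{"method": "drive_tool", "body": {
  "increments": [
    [0, 0, 0, -0.011, -0.036, -0.002, -1],
    [0, 0, 0, -0.011, -0.036, -0.002, -1],
    [0, 0, 0, -0.011, -0.036, -0.002, -1],
    [0, 0, 0, -0.011, -0.036, -0.002, -1],
    [0, 0, 0, -0.011, -0.036, -0.002, -1],
    [0, 0, 0, -0.011, -0.036, -0.002, -1],
    [0, 0, 0, -0.011, -0.036, -0.002, -1],
    [0, 0, 0, -0.011, -0.036, -0.002, -1],
    [0, 0, 0, -0.011, -0.036, -0.006, -1],
    [0, 0, 0, -0.011, -0.036, -0.01, -1]
  ]
}}

```text
time_s: 2.98
tool_pos: [0.4229, -0.0481, 0.2266]
ee_rot: [3.136, 0.001, 2.796]
ft_force: [0.4, -0.6, 0.5]
opening: 0.999
```

Emit:
{"method": "drive_tool", "body": {
  "increments": [
    [0, 0, 0, -0.011, -0.036, -0.01, -1],
    [0, 0, 0, -0.011, -0.036, -0.01, -1],
    [0, 0, 0, -0.011, -0.036, -0.01, -1],
    [0, 0, 0, -0.011, -0.036, -0.01, -1],
    [0, 0, 0, -0.011, -0.025, -0.01, -1],
    [0, 0, 0, 0, 0, 0, -1],
    [0, 0, 0, 0, 0, 0, -1]
  ]
}}

```text
time_s: 3.57
tool_pos: [0.3605, -0.2179, 0.175]
ee_rot: [3.136, 0.006, 2.805]
ft_force: [0.2, 0.2, 0.1]
opening: 0.999
```

```bash
cat > circ.py <<'E'
from h import *
# circle from depth: points within r of guess, z window
def circ(tag,gx,gy,z0,z1,r=.045):
    f=np.load(f"pics/{tag}.npz");d=f["d"];k={n:f[n] for n in("intrinsics","R","t")}
    v,u=np.mgrid[0:400,0:640];X=back(k,np.c_[u.ravel(),v.ravel()],d=d.ravel())
    m=(d.ravel()>0)&(np.hypot(X[:,0]-gx,X[:,1]-gy)<r)&(X[:,2]>z0)&(X[:,2]<z1)
    Y=X[m]
    if len(Y)<10: print(tag,"few",len(Y));return
    H=cv2.convexHull(Y[:,:2].astype(np.float32))[:,0].astype(float)
    # resample edges-> use hull pts, robust fit
    for _ in range(4):
        A=np.c_[2*H,np.ones(len(H))];s=np.linalg.lstsq(A,(H**2).sum(1),rcond=None)[0];R=np.sqrt(s[2]+s[:2]@s[:2])
        e=np.hypot(*(H-s[:2]).T)-R; H=H[np.abs(e)<max(.0012,2*e.std())]
    print(tag,"n",len(Y),"zmed",round(np.median(Y[:,2]),4),"centre",np.round(s[:2],4),"R",round(R,4),"bbox",np.round((Y.min(0)+Y.max(0))/2,4)[:2],"ext",np.round(np.ptp(Y,axis=0),4)[:2],"hull",len(H))
    return s[:2]
if __name__=="__main__":
    import sys; a=sys.argv; circ(a[1],*map(float,a[2:]))
E
python3 look.py seal1 seal_mid; python3 circ.py seal1 .38 -.25 .024 .036; python3 circ.py flask1 .5376 .3138 .136 .145
```

```text
t 3.57 pos [ 0.3605 -0.2179  0.175 ] rot [3.136  0.0057 2.805 ] f [0.2 0.2 0.1] op 0.999
seal_mid [(array([ 0.3821, -0.2488,  0.0231]), 0.92), (array([ 0.4419, -0.112 ,  0.0044]), 0.46)]
seal1 n 1200 zmed 0.0295 centre [ 0.3813 -0.2508] R 0.0254 bbox [ 0.3814 -0.2507] ext [0.0508 0.0507] hull 41
flask1 n 461 zmed 0.1393 centre [0.5377 0.3138] R 0.0229 bbox [0.5376 0.3138] ext [0.0458 0.0459] hull 43
```

View pics/seal1.png

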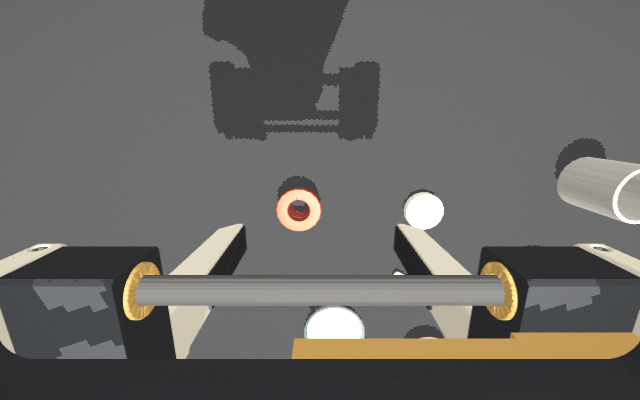

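```bash
cat > goal.py <<'E'
import sys
from h import *
a=list(map(float,sys.argv[1:])); s=st(); yaw=a[3] if len(a)>3 else 2.755
g=Ro.from_euler('xyz',[np.pi,0,yaw])*Ro.from_euler('xyz',s["ee_rot"]).inv()
print("rotvec",np.round(g.as_rotvec(),4),"d",np.round(np.array(a[:3])-s["tool_pos"],4))
E
python3 goal.py .3813 -.2508 .005
```

```text
t 3.67 pos [ 0.3611 -0.2172  0.1753] rot [3.1364 0.0061 2.8072] f [ 0.8  0.1 -0.3] op 1.001
rotvec [-0.0027  0.0075 -0.0522] d [ 0.0202 -0.0336 -0.1703]
```

Emit:
{"method": "drive_tool", "body": {
  "increments": [
    [-0.001, 0.0025, -0.017, 0.006, -0.01, -0.01, -1],
    [-0.001, 0.0025, -0.017, 0.006, -0.01, -0.025, -1],
    [-0.001, 0.0025, -0.017, 0.006, -0.01, -0.03, -1],
    [0, 0, 0, 0.001, -0.002, -0.03, -1],
    [0, 0, 0, 0, 0, -0.025, -1],
    [0, 0, 0, 0, 0, -0.018, -1],
    [0, 0, 0, 0, 0, 0, -1],
    [0, 0, 0, 0, 0, 0, -1]
  ]
}}

```text
time_s: 4.33
tool_pos: [0.391, -0.2386, 0.0393]
ee_rot: [-3.138, 0.015, 2.776]
ft_force: [-0.0, -0.1, 1.0]
opening: 1.0
```

```bash
python3 goal.py .3813 -.2508 .005
```

```text
t 4.33 pos [ 0.391  -0.2386  0.0393] rot [-3.1376  0.015   2.7761] f [-0.  -0.1  1. ] op 1.0
rotvec [ 0.0092  0.0125 -0.021 ] d [-0.0097 -0.0122 -0.0343]
```

Emit:
{"method": "drive_tool", "body": {
  "increments": [
    [0.005, 0.006, -0.01, -0.005, -0.006, -0.003, -1],
    [0.005, 0.006, -0.01, -0.005, -0.006, -0.003, -1],
    [0, 0, 0, 0, 0, 0, -1]
  ]
}}

```text
time_s: 4.58
tool_pos: [0.383, -0.2505, 0.0364]
ee_rot: [-3.141, 0.004, 2.76]
ft_force: [1.1, -0.7, -0.7]
opening: 1.002
```

```bash
python3 goal.py .3813 -.2508 .005
```

```text
t 4.58 pos [ 0.383  -0.2505  0.0364] rot [-3.1409  0.0036  2.7601] f [ 1.1 -0.7 -0.7] op 1.002
rotvec [ 0.002   0.0031 -0.0051] d [-0.0017 -0.0003 -0.0314]
```

Emit:
{"method": "drive_tool", "body": {
  "increments": [
    [0.002, 0.003, -0.005, -0.002, 0, -0.008, -1],
    [0, 0, 0, 0, 0, -0.008, -1],
    [0, 0, 0, 0, 0, -0.008, -1],
    [0, 0, 0, 0, 0, -0.005, -1],
    [0, 0, 0, 0, 0, 0, -1],
    [0, 0, 0, 0, 0, 0, -1]
  ]
}}

```text
time_s: 5.08
tool_pos: [0.3815, -0.253, 0.0066]
ee_rot: [-3.14, 0.004, 2.751]
ft_force: [0.3, -0.3, 0.1]
opening: 1.002
```

```bash
python3 goal.py .3813 -.2508 .005
```

```text
t 5.08 pos [ 0.3815 -0.253   0.0066] rot [-3.1396  0.0045  2.7513] f [ 0.3 -0.3  0.1] op 1.002
rotvec [0.0036 0.0034 0.0037] d [-0.0002  0.0022 -0.0016]
```

Emit:
{"method": "drive_tool", "body": {
  "increments": [
    [0.003, 0.003, 0.003, 0, 0.002, -0.001, -1],
    [0, 0, 0, 0, 0, 0, -1],
    [0, 0, 0, 0, 0, 0, 1],
    [0, 0, 0, 0, 0, 0, 1],
    [0, 0, 0, 0, 0, 0, 1],
    [0, 0, 0, 0, 0, 0, 1],
    [0, 0, 0, 0, 0, 0, 1],
    [0, 0, 0, 0, 0, 0, 1]
  ]
}}

```text
time_s: 5.75
tool_pos: [0.3819, -0.2508, 0.006]
ee_rot: [-3.141, 0.001, 2.755]
ft_force: [-0.7, 0.3, 0.2]
opening: 0.616
```

```bash
python3 goal.py .3813 -.2508 .005
```

```text
t 5.75 pos [ 0.3819 -0.2508  0.006 ] rot [-3.1412e+00  8.0000e-04  2.7551e+00] f [-0.7  0.3  0.2] op 0.616
rotvec [ 0.0007  0.0006 -0.0001] d [-0.0006  0.     -0.001 ]
```

Emit:
{"method": "drive_tool", "body": {
  "increments": [
    [0, 0, 0, 0, 0, 0, 1],
    [0, 0, 0, 0, 0, 0, 1],
    [0, 0, 0, 0, 0, 0.02, 1],
    [0, 0, 0, 0, 0, 0.035, 1],
    [0, 0, 0, 0, 0, 0.035, 1],
    [0, 0, 0, 0, 0, 0.035, 1],
    [0, 0, 0, 0, 0, 0.035, 1],
    [0, 0, 0, 0, 0, 0.02, 1],
    [0, 0, 0, 0, 0, 0, 1]
  ]
}}

```text
time_s: 6.5
tool_pos: [0.3781, -0.247, 0.1918]
ee_rot: [3.138, -0.007, 2.755]
ft_force: [0.3, 0.1, -0.1]
opening: 0.564
```

```bash
python3 goal.py .5377 .3138 .19; python3 look.py seal2
```

```text
t 6.5 pos [ 0.3781 -0.247   0.1918] rot [ 3.1383 -0.0072  2.7546] f [ 0.3  0.1 -0.1] op 0.564
rotvec [-0.0058 -0.0054  0.0004] d [ 0.1596  0.5608 -0.0018]
t 6.5 pos [ 0.3781 -0.247   0.1918] rot [ 3.1383 -0.0072  2.7546] f [ 0.3  0.1 -0.1] op 0.564
```

View pics/seal2.png

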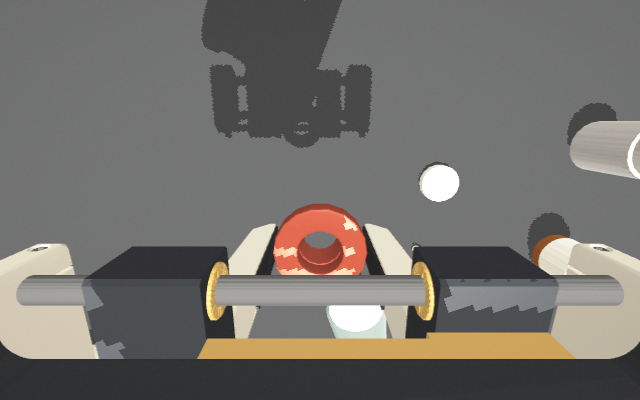

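```bash
python3 circ.py seal2 .378 -.247 .2105 .222
```

```text
seal2 n 4769 zmed 0.2154 centre [ 0.3733 -0.2467] R 0.0286 bbox [ 0.3749 -0.2443] ext [0.0456 0.0764] hull 23
```

Emit:
{"method": "drive_tool", "body": {
  "increments": [
    [-0.003, -0.003, 0, 0.01, 0.036, 0, 1],
    [-0.003, -0.003, 0, 0.01, 0.036, 0, 1],
    [0, 0, 0, 0.01, 0.036, 0, 1],
    [0, 0, 0, 0.01, 0.036, 0, 1],
    [0, 0, 0, 0.01, 0.036, 0, 1],
    [0, 0, 0, 0.01, 0.036, 0, 1],
    [0, 0, 0, 0.01, 0.036, 0, 1],
    [0, 0, 0, 0.01, 0.036, 0, 1],
    [0, 0, 0, 0.01, 0.036, 0, 1],
    [0, 0, 0, 0.01, 0.036, 0, 1]
  ]
}}

```text
time_s: 7.38
tool_pos: [0.4695, 0.1231, 0.1743]
ee_rot: [-3.136, -0.021, 2.738]
ft_force: [0.5, -0.5, -0.9]
opening: 0.563
```

Emit:
{"method": "drive_tool", "body": {
  "increments": [
    [0, 0, 0, 0.01, 0.036, 0, 1],
    [0, 0, 0, 0.01, 0.036, 0, 1],
    [0, 0, 0, 0.01, 0.036, 0, 1],
    [0, 0, 0, 0.01, 0.036, 0, 1],
    [0, 0, 0, 0.01, 0.025, 0, 1],
    [0, 0, 0, 0, 0, 0, 1],
    [0, 0, 0, 0, 0, 0, 1]
  ]
}}

```text
time_s: 7.97
tool_pos: [0.5125, 0.3074, 0.1567]
ee_rot: [-3.123, -0.04, 2.746]
ft_force: [0.1, -0.6, -1.0]
opening: 0.563
```

```bash
python3 goal.py .5377 .3138 .18
```

```text
t 7.97 pos [0.5125 0.3074 0.1567] rot [-3.1227 -0.0398  2.7455] f [ 0.1 -0.6 -1. ] op 0.563
rotvec [ 0.0023 -0.044   0.0091] d [0.0252 0.0064 0.0233]
```

Emit:
{"method": "drive_tool", "body": {
  "increments": [
    [0.001, -0.022, 0.004, 0.012, 0.003, 0.012, 1],
    [0.001, -0.022, 0.004, 0.012, 0.003, 0.012, 1],
    [0, 0, 0, 0, 0, 0, 1],
    [0, 0, 0, 0, 0, 0, 1]
  ]
}}

```text
time_s: 8.3
tool_pos: [0.5337, 0.3098, 0.1751]
ee_rot: [-3.133, -0.007, 2.753]
ft_force: [0.1, -0.3, -0.9]
opening: 0.564
```

```bash
cat > held.py <<'E'
import sys
from h import *
# held.py tag R ztop_rel : offset of held part's top circle in tool frame
def held(tag,R,zr,w=.0015):
    f=np.load(f"pics/{tag}.npz");d=f["d"];k={n:f[n] for n in("intrinsics","R","t")}
    T=Ro.from_euler('xyz',f["rot"]).as_matrix()
    v,u=np.mgrid[0:400,0:640];X=back(k,np.c_[u.ravel(),v.ravel()],d=d.ravel())
    Y=(X-f["pos"])@T; m=(d.ravel()>0)&(np.abs(Y[:,1])<R+.004)&(np.abs(Y[:,0])<R+.02)&(np.abs(Y[:,2])<.1);Y=Y[m]
    h,e=np.histogram(Y[:,2],np.arange(-.1,.1,.001)); 
    zt=-zr; z=Y[np.abs(Y[:,2]-zt)<.004][:,2]; print("z rel near expected",zt, "median",np.round(np.median(z),4))
    zt=np.median(z[np.abs(z-np.median(z))<.002]); P=Y[np.abs(Y[:,2]-zt)<w]
    ys=np.arange(-.8*R,.8*R,.001);b=[]
    for y in ys:
        q=P[np.abs(P[:,1]-y)<.0006]
        if len(q)>3:b.append((q[:,0].max(),y))
    b=np.array(b)
    from scipy.optimize import least_squares
    r=least_squares(lambda c:np.hypot(b[:,0]-c[0],b[:,1]-c[1])-R,[0,0],loss='soft_l1',f_scale=.0005)
    print("held offset tool xy",np.round(r.x,4),"rms",round(np.sqrt(np.mean(r.fun**2)),5),"n",len(b),"world off",np.round(T@np.r_[r.x,0],4))
if __name__=="__main__":
    a=sys.argv;held(a[1],float(a[2]),float(a[3]))
E
python3 held.py seal2 .0255 .024; python3 look.py seal3;python3 held.py seal3 .0255 .024;python3 circ.py seal3 .5377 .3138 .136 .145;  python3 goal.py .5377 .3138 .18
```

```text
z rel near expected -0.024 median -0.0236
held offset tool xy [ 0.0003 -0.0002] rms 0.00028 n 41 world off [-0.0004 -0.0001  0.    ]
t 8.3 pos [0.5337 0.3098 0.1751] rot [-3.1328 -0.0067  2.7533] f [ 0.1 -0.3 -0.9] op 0.564
z rel near expected -0.024 median -0.0235
held offset tool xy [ 0.0003 -0.0003] rms 0.00027 n 41 world off [-0.0004 -0.0002  0.    ]
seal3 n 467 zmed 0.1394 centre [0.5377 0.3138] R 0.0231 bbox [0.5361 0.3145] ext [0.043  0.0446] hull 30
t 8.35 pos [0.534  0.3098 0.1753] rot [-3.1332 -0.0061  2.7531] f [-0.9 -0.1 -0.7] op 0.566
rotvec [ 0.0055 -0.0088  0.0019] d [0.0037 0.004  0.0047]
```

View pics/seal3.png

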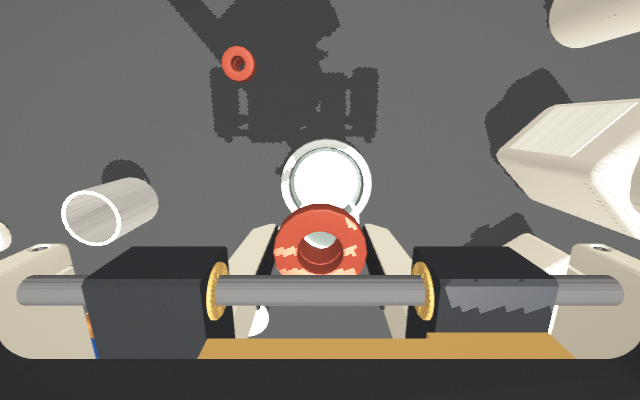

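Emit:
{"method": "drive_tool", "body": {
  "increments": [
    [0.004, -0.006, 0.002, 0.004, 0.004, 0, 1],
    [0, 0, 0, 0, 0, 0, 1],
    [0, 0, 0, 0, 0, 0, 1]
  ]
}}

```text
time_s: 8.6
tool_pos: [0.5376, 0.312, 0.1748]
ee_rot: [-3.139, -0.003, 2.753]
ft_force: [-0.6, -0.5, -1.3]
opening: 0.564
```

```bash
python3 goal.py .538 .314 .128
```

```text
t 8.6 pos [0.5376 0.312  0.1748] rot [-3.1387e+00 -3.0000e-03  2.7527e+00] f [-0.6 -0.5 -1.3] op 0.564
rotvec [ 0.0016 -0.0039  0.0023] d [ 0.0004  0.002  -0.0468]
```

Emit:
{"method": "drive_tool", "body": {
  "increments": [
    [0.002, -0.004, 0.002, 0, 0.002, -0.006, 1],
    [0, 0, 0, 0, 0, -0.007, 1],
    [0, 0, 0, 0, 0, -0.007, 1],
    [0, 0, 0, 0, 0, -0.005, 1],
    [0, 0, 0, 0, 0, 0, 1]
  ]
}}

```text
time_s: 9.02
tool_pos: [0.5366, 0.3136, 0.1465]
ee_rot: [-3.141, -0.001, 2.755]
ft_force: [-0.6, -0.6, -0.7]
opening: 0.563
```

```bash
python3 goal.py .538 .314 .128
```

```text
t 9.02 pos [0.5366 0.3136 0.1465] rot [-3.1414e+00 -1.0000e-03  2.7545e+00] f [-0.6 -0.6 -0.7] op 0.563
rotvec [-0.0002 -0.001   0.0005] d [ 0.0014  0.0004 -0.0185]
```

Emit:
{"method": "drive_tool", "body": {
  "increments": [
    [0, 0, 0, 0.001, 0, -0.003, 1],
    [0, 0, 0, 0.001, 0, -0.004, 1],
    [0, 0, 0, 0, 0, -0.004, 1],
    [0, 0, 0, 0, 0, -0.003, 1],
    [0, 0, 0, 0, 0, 0, 1]
  ]
}}

```text
time_s: 9.43
tool_pos: [0.5385, 0.3136, 0.1301]
ee_rot: [-3.14, -0.002, 2.755]
ft_force: [1.1, 0.5, -1.4]
opening: 0.559
```

```bash
python3 goal.py .538 .314 .1285
```

```text
t 9.43 pos [0.5385 0.3136 0.1301] rot [-3.1404e+00 -2.0000e-03  2.7547e+00] f [ 1.1  0.5 -1.4] op 0.559
rotvec [ 0.0003 -0.0023  0.0002] d [-0.0005  0.0004 -0.0016]
```

Emit:
{"method": "drive_tool", "body": {
  "increments": [
    [0, -0.002, 0, -0.001, 0, -0.0015, 1],
    [0, 0, 0, 0, 0, -0.0015, 1],
    [0, 0, 0, 0, 0, -0.001, 1]
  ]
}}

```text
time_s: 9.68
tool_pos: [0.5376, 0.3137, 0.128]
ee_rot: [3.141, 0.001, 2.755]
ft_force: [-1.9, -1.7, 5.5]
opening: 0.562
```

```bash
python3 goal.py .538 .314 .1285
```

```text
t 9.68 pos [0.5376 0.3137 0.128 ] rot [3.1413e+00 1.1000e-03 2.7549e+00] f [-1.9 -1.7  5.5] op 0.562
rotvec [0.0001 0.0011 0.0001] d [0.0004 0.0003 0.0005]
```

Emit:
{"method": "drive_tool", "body": {
  "increments": [
    [0, 0, 0, 0, 0, 0, -1],
    [0, 0, 0, 0, 0, 0, -1],
    [0, 0, 0, 0, 0, 0, -1],
    [0, 0, 0, 0, 0, 0, -1],
    [0, 0, 0, 0, 0, 0.02, -1],
    [0, 0, 0, 0, 0, 0.035, -1],
    [0, 0, 0, 0, 0, 0.035, -1],
    [0, 0, 0, 0, 0, 0.025, -1],
    [0, 0, 0, 0, 0, 0, -1]
  ]
}}

```text
time_s: 10.43
tool_pos: [0.5351, 0.3129, 0.245]
ee_rot: [-3.138, -0.003, 2.755]
ft_force: [-0.0, 0.1, 0.4]
opening: 1.002
```

```bash
python3 look.py sealh;python3 circ.py sealh .538 .314 .147 .157; python3 goal.py .6633 -.157 .22
```

```text
t 10.43 pos [0.5351 0.3129 0.245 ] rot [-3.1383 -0.0032  2.7549] f [-0.   0.1  0.4] op 1.002
sealh n 1751 zmed 0.1516 centre [0.5371 0.3134] R 0.0256 bbox [0.537  0.3135] ext [0.0509 0.0512] hull 43
t 10.48 pos [0.5345 0.3127 0.2428] rot [-3.1368 -0.0048  2.7549] f [ 0.8 -0.5 -0.8] op 0.999
rotvec [ 0.0027 -0.0063  0.0001] d [ 0.1288 -0.4697 -0.0228]
```

View pics/sealh.png

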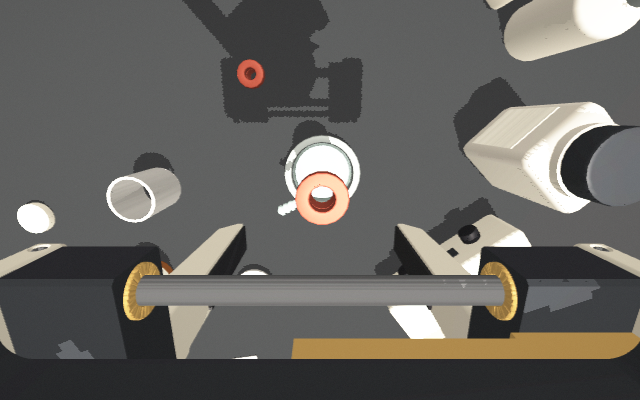

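Emit:
{"method": "drive_tool", "body": {
  "increments": [
    [0.003, -0.006, 0, 0.01, -0.035, 0, -1],
    [0, 0, 0, 0.01, -0.036, 0, -1],
    [0, 0, 0, 0.01, -0.036, 0, -1],
    [0, 0, 0, 0.01, -0.036, 0, -1],
    [0, 0, 0, 0.01, -0.036, 0, -1],
    [0, 0, 0, 0.01, -0.036, 0, -1],
    [0, 0, 0, 0.01, -0.036, 0, -1],
    [0, 0, 0, 0.01, -0.036, 0, -1],
    [0, 0, 0, 0.01, -0.036, 0, -1],
    [0, 0, 0, 0.01, -0.036, 0, -1]
  ]
}}

```text
time_s: 11.32
tool_pos: [0.6275, -0.0521, 0.2275]
ee_rot: [-3.14, -0.02, 2.77]
ft_force: [0.7, 0.6, 0.6]
opening: 1.0
```

Emit:
{"method": "drive_tool", "body": {
  "increments": [
    [0, 0, 0, 0.01, -0.036, 0, -1],
    [0, 0, 0, 0.01, -0.036, 0, -1],
    [0, 0, 0, 0.01, -0.03, 0, -1],
    [0, 0, 0, 0, 0, 0, -1],
    [0, 0, 0, 0, 0, 0, -1]
  ]
}}

```text
time_s: 11.73
tool_pos: [0.6553, -0.168, 0.2156]
ee_rot: [-3.138, -0.033, 2.76]
ft_force: [-0.1, 0.3, -0.2]
opening: 1.003
```

```bash
python3 look.py base1 base_mid;python3 circ.py base1 .6633 -.157 .074 .084; python3 goal.py .6633 -.157 .22
```

```text
t 11.73 pos [ 0.6553 -0.168   0.2156] rot [-3.1379 -0.0334  2.7605] f [-0.1  0.3 -0.2] op 1.003
base_mid [(array([ 0.6626, -0.1547,  0.0741]), 0.73)]
base1 n 2263 zmed 0.0771 centre [ 0.6627 -0.159 ] R 0.0296 bbox [ 0.6627 -0.159 ] ext [0.0589 0.0591] hull 43
t 11.83 pos [ 0.655  -0.1666  0.2158] rot [-3.1376 -0.0337  2.7622] f [-0.1  0.3 -0.1] op 0.998
rotvec [-0.0089 -0.0328 -0.0072] d [0.0083 0.0096 0.0042]
```

View pics/base1.png

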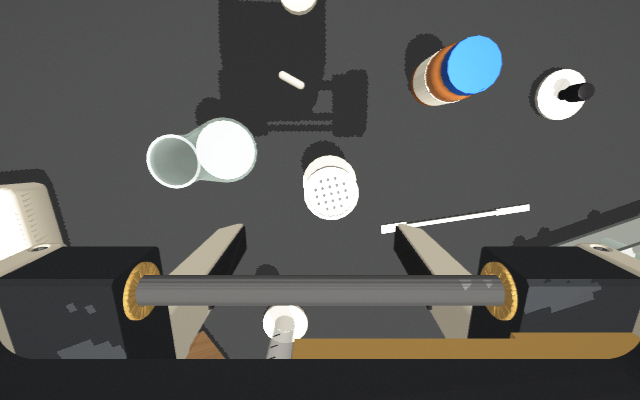

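Run:
```python
from h import *
k=get_calibration("top");d=np.load("pics/top0.npy")
for uv in [(433,77),(461,33),(445,60),(436,167)]:print(uv,back(k,[uv],d=[d[uv[1],uv[0]]]))
k=get_calibration("scene");d=np.load("pics/scene0.npy")
for uv in [(95,180),(115,220),(134,253)]:print(uv,back(k,[uv],d=[d[uv[1],uv[0]]]))
```

```text
(433, 77) [[ 0.82506845 -0.29259149  0.03954958]]
(461, 33) [[ 0.85126223 -0.3068064   0.21625997]]
(445, 60) [[ 0.82473026 -0.29409311  0.14031358]]
(436, 167) [[ 0.58529681 -0.29411129  0.05167931]]
(95, 180) [[ 0.83470932 -0.313479    0.21995335]]
(115, 220) [[ 0.84874647 -0.28662528  0.13678953]]
(134, 253) [[ 0.8484056  -0.2857052   0.02164119]]
```

Emit:
{"method": "drive_tool", "body": {
  "increments": [
    [-0.003, -0.011, -0.002, 0.003, 0.003, 0, -1],
    [-0.003, -0.011, -0.002, 0.003, 0.003, 0, -1],
    [-0.003, -0.011, -0.002, 0.002, 0.002, 0, -1],
    [0, 0, 0, 0, 0, 0, -1]
  ]
}}

```text
time_s: 12.17
tool_pos: [0.6631, -0.1519, 0.2154]
ee_rot: [3.14, 0.002, 2.761]
ft_force: [0.0, -0.5, 0.2]
opening: 0.999
```

```bash
python3 goal.py .6627 -.159 .055; python3 look.py base2; python3 circ.py base2 .6633 -.157 .074 .084
```

```text
t 12.17 pos [ 0.6631 -0.1519  0.2154] rot [3.1397e+00 1.9000e-03 2.7610e+00] f [ 0.  -0.5  0.2] op 0.999
rotvec [-0.0011  0.0025 -0.0061] d [-0.0004 -0.0071 -0.1604]
t 12.17 pos [ 0.6631 -0.1519  0.2154] rot [3.1397e+00 1.9000e-03 2.7610e+00] f [ 0.  -0.5  0.2] op 0.999
base2 n 2281 zmed 0.077 centre [ 0.6627 -0.1589] R 0.0296 bbox [ 0.6628 -0.1589] ext [0.0592 0.0592] hull 40
```

Emit:
{"method": "drive_tool", "body": {
  "increments": [
    [-0.001, 0.002, -0.006, 0, -0.007, -0.01, -1],
    [0, 0, 0, 0, 0, -0.025, -1],
    [0, 0, 0, 0, 0, -0.03, -1],
    [0, 0, 0, 0, 0, -0.025, -1],
    [0, 0, 0, 0, 0, -0.01, -1],
    [0, 0, 0, 0, 0, 0, -1],
    [0, 0, 0, 0, 0, 0, -1]
  ]
}}

```text
time_s: 12.8
tool_pos: [0.6637, -0.1588, 0.1137]
ee_rot: [-3.14, 0.007, 2.758]
ft_force: [0.2, -0.2, 0.1]
opening: 1.0
```

```bash
python3 goal.py .6627 -.159 .055
```

```text
t 12.8 pos [ 0.6637 -0.1588  0.1137] rot [-3.1401  0.0073  2.758 ] f [ 0.2 -0.2  0.1] op 1.0
rotvec [ 0.0041  0.0062 -0.003 ] d [-0.001  -0.0002 -0.0587]
```

Emit:
{"method": "drive_tool", "body": {
  "increments": [
    [0.004, 0.006, -0.003, -0.001, 0, -0.01, -1],
    [0, 0.001, 0, 0, 0, -0.014, -1],
    [0, 0.001, 0, 0, 0, -0.014, -1],
    [0, 0.001, 0, 0, 0, -0.012, -1],
    [0, 0, 0, 0, 0, -0.007, -1],
    [0, 0, 0, 0, 0, 0, -1],
    [0, 0, 0, 0, 0, 0, -1]
  ]
}}

```text
time_s: 13.38
tool_pos: [0.6673, -0.1616, 0.0606]
ee_rot: [-3.14, 0.009, 2.754]
ft_force: [-0.1, 0.3, 0.5]
opening: 0.998
```

```bash
python3 goal.py .6627 -.159 .055
```

```text
t 13.38 pos [ 0.6673 -0.1616  0.0606] rot [-3.1402  0.0091  2.7536] f [-0.1  0.3  0.5] op 0.998
rotvec [0.0047 0.0079 0.0014] d [-0.0046  0.0026 -0.0056]
```

Emit:
{"method": "drive_tool", "body": {
  "increments": [
    [0.004, 0.007, 0.001, -0.004, 0.0025, -0.005, -1],
    [0, 0, 0, 0, 0, 0, -1],
    [0, 0, 0, 0, 0, 0, -1]
  ]
}}

```text
time_s: 13.63
tool_pos: [0.664, -0.1593, 0.0571]
ee_rot: [-3.141, 0.003, 2.755]
ft_force: [0.1, 0.2, 0.1]
opening: 1.0
```

```bash
python3 goal.py .6627 -.159 .055
```

```text
t 13.63 pos [ 0.664  -0.1593  0.0571] rot [-3.1414e+00  3.1000e-03  2.7547e+00] f [0.1 0.2 0.1] op 1.0
rotvec [0.0014 0.0028 0.0003] d [-0.0013  0.0003 -0.0021]
```

Emit:
{"method": "drive_tool", "body": {
  "increments": [
    [0.001, 0.003, 0, -0.0015, 0, -0.002, -1],
    [0, 0, 0, 0, 0, 0, -1],
    [0, 0, 0, 0, 0, 0, 1],
    [0, 0, 0, 0, 0, 0, 1],
    [0, 0, 0, 0, 0, 0, 1],
    [0, 0, 0, 0, 0, 0, 1],
    [0, 0, 0, 0, 0, 0, 1],
    [0, 0, 0, 0, 0, 0, 1],
    [0, 0, 0, 0, 0, 0, 1]
  ],
  "squeeze": 35
}}

```text
time_s: 14.38
tool_pos: [0.6634, -0.1595, 0.0568]
ee_rot: [-3.141, 0.003, 2.755]
ft_force: [0.5, -0.2, -0.4]
opening: 0.639
```

```bash
python3 goal.py .6627 -.159 .055
```

```text
t 14.38 pos [ 0.6634 -0.1595  0.0568] rot [-3.1413e+00  2.7000e-03  2.7549e+00] f [ 0.5 -0.2 -0.4] op 0.639
rotvec [0.0013 0.0024 0.0001] d [-0.0007  0.0005 -0.0018]
```

Emit:
{"method": "drive_tool", "body": {
  "increments": [
    [0, 0, 0, 0, 0, 0.01, 1],
    [0, 0, 0, 0, 0, 0.025, 1],
    [0, 0, 0, 0, 0, 0.035, 1],
    [0, 0, 0, 0, 0, 0.035, 1],
    [0, 0, 0, 0, 0, 0.035, 1],
    [0, 0, 0, 0, 0, 0.03, 1],
    [0, 0, 0, 0, 0, 0.015, 1],
    [0, 0, 0, 0, 0, 0, 1],
    [0, 0, 0, 0, 0, 0, 1]
  ]
}}

```text
time_s: 15.13
tool_pos: [0.6558, -0.1567, 0.2471]
ee_rot: [-3.141, -0.012, 2.755]
ft_force: [0.0, 0.8, -3.8]
opening: 0.637
```

```bash
python3 goal.py .5374 .3136 .24;python3 look.py base3; python3 held.py base3 .0296 .0225
```

```text
t 15.13 pos [ 0.6558 -0.1567  0.2471] rot [-3.1409 -0.0121  2.7547] f [ 0.   0.8 -3.8] op 0.637
rotvec [-0.0039 -0.0115  0.0002] d [-0.1184  0.4703 -0.0071]
t 15.13 pos [ 0.6558 -0.1567  0.2471] rot [-3.1409 -0.0121  2.7547] f [ 0.   0.8 -3.8] op 0.637
z rel near expected -0.0225 median -0.0202
held offset tool xy [ 0.0008 -0.0002] rms 0.00021 n 48 world off [-0.0008  0.0001  0.    ]
```

View pics/base3.png

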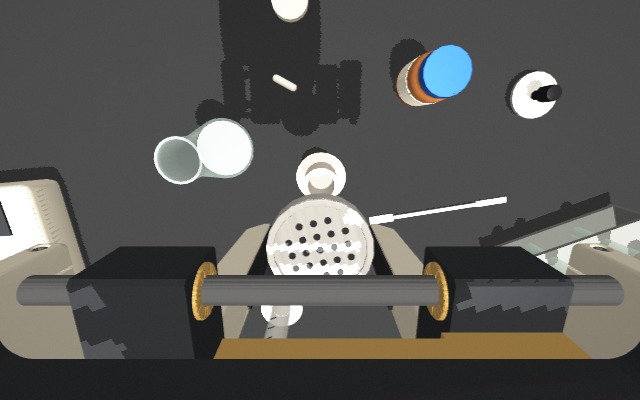

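Emit:
{"method": "drive_tool", "body": {
  "increments": [
    [-0.004, -0.01, 0, -0.009, 0.035, 0.002, 1],
    [0, 0, 0, -0.009, 0.035, 0.002, 1],
    [0, 0, 0, -0.009, 0.035, 0.002, 1],
    [0, 0, 0, -0.009, 0.035, 0.002, 1],
    [0, 0, 0, -0.009, 0.035, 0.002, 1],
    [0, 0, 0, -0.009, 0.035, 0.002, 1],
    [0, 0, 0, -0.009, 0.035, 0.002, 1],
    [0, 0, 0, -0.009, 0.035, 0.002, 1],
    [0, 0, 0, -0.009, 0.035, 0.002, 1],
    [0, 0, 0, -0.009, 0.035, 0.002, 1]
  ]
}}

```text
time_s: 16.02
tool_pos: [0.5505, 0.1974, 0.2416]
ee_rot: [-3.126, -0.037, 2.739]
ft_force: [0.9, 0.8, -2.8]
opening: 0.637
```

Emit:
{"method": "drive_tool", "body": {
  "increments": [
    [0, 0, 0, -0.009, 0.035, 0.002, 1],
    [0, 0, 0, -0.009, 0.03, 0.002, 1],
    [0, 0, 0, -0.009, 0.02, 0.002, 1],
    [0, 0, 0, 0, 0, 0, 1],
    [0, 0, 0, 0, 0, 0, 1],
    [0, 0, 0, 0, 0, 0, 1]
  ]
}}

```text
time_s: 16.52
tool_pos: [0.5117, 0.293, 0.2347]
ee_rot: [-3.114, -0.057, 2.749]
ft_force: [0.3, -1.0, -2.8]
opening: 0.639
```

```bash
python3 goal.py .538 .3136 .22
```

```text
t 16.52 pos [0.5117 0.293  0.2347] rot [-3.1139 -0.057   2.7488] f [ 0.3 -1.  -2.8] op 0.639
rotvec [ 0.004  -0.0633  0.0054] d [ 0.0263  0.0206 -0.0147]
```

Emit:
{"method": "drive_tool", "body": {
  "increments": [
    [0.001, -0.022, 0.002, 0.009, 0.007, 0, 1],
    [0.001, -0.022, 0.002, 0.009, 0.007, 0, 1],
    [0.001, -0.02, 0.002, 0.008, 0.006, 0, 1],
    [0, 0, 0, 0, 0, 0, 1],
    [0, 0, 0, 0, 0, 0, 1]
  ]
}}

```text
time_s: 16.93
tool_pos: [0.5422, 0.3104, 0.2318]
ee_rot: [-3.14, 0.005, 2.75]
ft_force: [0.8, 0.5, -3.1]
opening: 0.64
```

```bash
python3 goal.py .538 .3136 .22
```

```text
t 16.93 pos [0.5422 0.3104 0.2318] rot [-3.1404  0.0053  2.7499] f [ 0.8  0.5 -3.1] op 0.64
rotvec [0.0031 0.0044 0.0051] d [-0.0042  0.0032 -0.0118]
```

Emit:
{"method": "drive_tool", "body": {
  "increments": [
    [0.003, 0.004, 0.005, -0.004, 0.003, 0, 1],
    [0, 0, 0, 0, 0, -0.008, 1],
    [0, 0, 0, 0, 0, -0.012, 1],
    [0, 0, 0, 0, 0, -0.007, 1],
    [0, 0, 0, 0, 0, 0, 1],
    [0, 0, 0, 0, 0, 0, 1]
  ]
}}

```text
time_s: 17.43
tool_pos: [0.5379, 0.3123, 0.203]
ee_rot: [-3.142, -0.0, 2.754]
ft_force: [0.1, 0.2, -2.5]
opening: 0.641
```

```bash
python3 goal.py .538 .3136 .144;python3 look.py base4; python3 held.py base4 .0296 .0205
```

```text
t 17.43 pos [0.5379 0.3123 0.203 ] rot [-3.1415e+00 -1.0000e-04  2.7537e+00] f [ 0.1  0.2 -2.5] op 0.641
rotvec [-0.     -0.0001  0.0013] d [ 0.0001  0.0013 -0.059 ]
t 17.43 pos [0.5379 0.3123 0.203 ] rot [-3.1415e+00 -1.0000e-04  2.7537e+00] f [ 0.1  0.2 -2.5] op 0.641
z rel near expected -0.0205 median -0.0202
held offset tool xy [ 0.001  -0.0004] rms 0.00022 n 48 world off [-0.001  0.     0.   ]
```

View pics/base4.png

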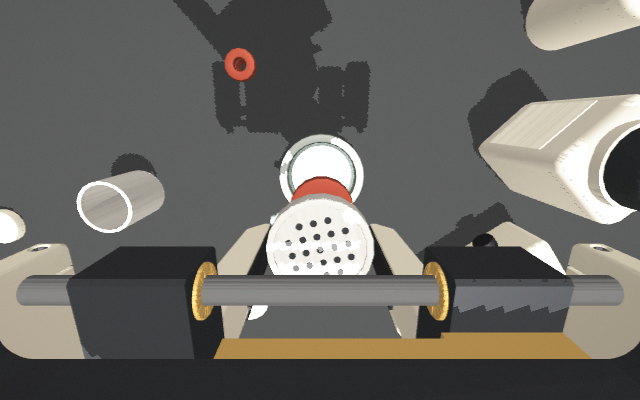

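Aligned over the seal; go down (total −0.059), stopping part way to check.

Emit:
{"method": "drive_tool", "body": {
  "increments": [
    [0, 0, 0, 0, 0.001, -0.006, 1],
    [0, 0, 0, 0, 0, -0.007, 1],
    [0, 0, 0, 0, 0, -0.007, 1],
    [0, 0, 0, 0, 0, -0.005, 1],
    [0, 0, 0, 0, 0, 0, 1],
    [0, 0, 0, 0, 0, 0, 1]
  ]
}}

```text
time_s: 17.98
tool_pos: [0.5382, 0.3135, 0.1763]
ee_rot: [3.141, 0.001, 2.754]
ft_force: [-0.4, -0.5, -3.3]
opening: 0.641
```

```bash
python3 goal.py .538 .3136 .144
```

```text
t 17.98 pos [0.5382 0.3135 0.1763] rot [3.1407e+00 9.0000e-04 2.7537e+00] f [-0.4 -0.5 -3.3] op 0.641
rotvec [-0.0005  0.0011  0.0013] d [-0.0002  0.0001 -0.0323]
```

Emit:
{"method": "drive_tool", "body": {
  "increments": [
    [0, 0, 0, 0, 0, -0.005, 1],
    [0, 0, 0, 0, 0, -0.006, 1],
    [0, 0, 0, 0, 0, -0.006, 1],
    [0, 0, 0, 0, 0, -0.005, 1],
    [0, 0, 0, 0, 0, -0.003, 1],
    [0, 0, 0, 0, 0, 0, 1]
  ]
}}

```text
time_s: 18.48
tool_pos: [0.5384, 0.3135, 0.1488]
ee_rot: [3.14, 0.001, 2.754]
ft_force: [-0.8, 0.3, -2.7]
opening: 0.635
```

```bash
python3 goal.py .538 .3136 .144
```

```text
t 18.48 pos [0.5384 0.3135 0.1488] rot [3.1405e+00 1.2000e-03 2.7537e+00] f [-0.8  0.3 -2.7] op 0.635
rotvec [-0.0006  0.0015  0.0013] d [-0.0004  0.0001 -0.0048]
```

Emit:
{"method": "drive_tool", "body": {
  "increments": [
    [0, 0.001, 0, 0, 0, -0.002, 1],
    [0, 0, 0, 0, 0, -0.002, 1],
    [0, 0, 0, 0, 0, -0.001, 1],
    [0, 0, 0, 0, 0, 0, 1]
  ]
}}

```text
time_s: 18.82
tool_pos: [0.5386, 0.3136, 0.1439]
ee_rot: [3.14, 0.001, 2.754]
ft_force: [-0.1, 0.3, -2.5]
opening: 0.639
```

```bash
python3 goal.py .538 .3136 .144
```

```text
t 18.82 pos [0.5386 0.3136 0.1439] rot [3.1404e+00 7.0000e-04 2.7538e+00] f [-0.1  0.3 -2.5] op 0.639
rotvec [-0.0008  0.001   0.0012] d [-0.0006 -0.      0.0001]
```

Emit:
{"method": "drive_tool", "body": {
  "increments": [
    [0, 0.001, 0, -0.0005, 0, -0.001, 1],
    [0, 0, 0, 0, 0, -0.001, 1],
    [0, 0, 0, 0, 0, 0, 1]
  ]
}}

```text
time_s: 19.07
tool_pos: [0.5387, 0.3137, 0.144]
ee_rot: [3.139, 0.002, 2.754]
ft_force: [0.8, 0.1, -3.2]
opening: 0.639
```

```bash
python3 goal.py .538 .3136 .144
```

```text
t 19.07 pos [0.5387 0.3137 0.144 ] rot [3.1394e+00 1.9000e-03 2.7539e+00] f [ 0.8  0.1 -3.2] op 0.639
rotvec [-0.0013  0.0026  0.0011] d [-0.0007 -0.0001  0.    ]
```

Emit:
{"method": "drive_tool", "body": {
  "increments": [
    [0, 0.002, 0, -0.0005, 0, -0.002, 1],
    [0, 0, 0, 0, 0, -0.002, 1]
  ]
}}

```text
time_s: 19.23
tool_pos: [0.5389, 0.3138, 0.1436]
ee_rot: [3.138, 0.003, 2.754]
ft_force: [-8.3, -2.2, 14.9]
opening: 0.635
```

```bash
python3 goal.py .538 .3136 .144
```

```text
t 19.23 pos [0.5389 0.3138 0.1436] rot [3.1383e+00 2.9000e-03 2.7542e+00] f [-8.3 -2.2 14.9] op 0.635
rotvec [-0.002   0.0039  0.0008] d [-0.0009 -0.0002  0.0004]
```

Emit:
{"method": "drive_tool", "body": {
  "increments": [
    [0, 0, 0, 0, 0, 0.0005, 1],
    [0, 0, 0, 0, 0, 0, -0.2],
    [0, 0, 0, 0, 0, 0, -1],
    [0, 0, 0, 0, 0, 0, -1],
    [0, 0, 0, 0, 0, 0, -1],
    [0, 0, 0, 0, 0, 0.015, -1],
    [0, 0, 0, 0, 0, 0.03, -1],
    [0, 0, 0, 0, 0, 0.035, -1],
    [0, 0, 0, 0, 0, 0.025, -1],
    [0, 0, 0, 0, 0, 0, -1]
  ]
}}

```text
time_s: 20.07
tool_pos: [0.5379, 0.3135, 0.25]
ee_rot: [3.14, -0.001, 2.754]
ft_force: [1.4, 0.7, -0.0]
opening: 0.995
```

```bash
python3 look.py baseh;python3 circ.py baseh .538 .314 .16 .172; python3 goal.py .4413 -.112 .15
```

```text
t 20.07 pos [0.5379 0.3135 0.25  ] rot [ 3.1405e+00 -5.0000e-04  2.7538e+00] f [ 1.4  0.7 -0. ] op 0.995
baseh n 3241 zmed 0.164 centre [0.5382 0.3139] R 0.0297 bbox [0.5383 0.3139] ext [0.0592 0.0592] hull 45
t 20.12 pos [0.5373 0.3133 0.2479] rot [-3.1412e+00 -2.2000e-03  2.7538e+00] f [ 0.4 -0.1 -0.2] op 0.998
rotvec [-0.0005 -0.0021  0.0012] d [-0.096  -0.4253 -0.0979]
```

View pics/baseh.png

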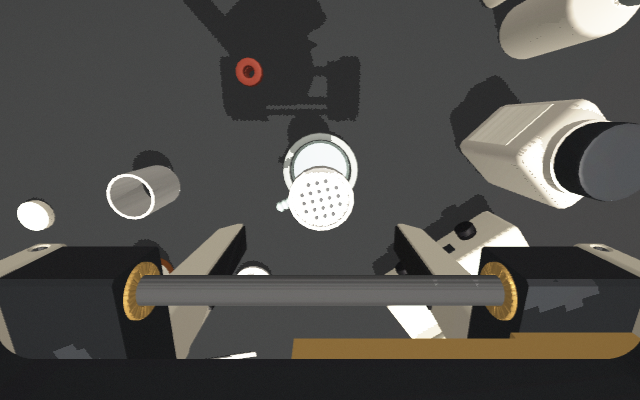

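Emit:
{"method": "drive_tool", "body": {
  "increments": [
    [0, -0.002, 0.001, -0.008, -0.034, 0, -1],
    [0, 0, 0, -0.008, -0.035, 0, -1],
    [0, 0, 0, -0.008, -0.035, 0, -1],
    [0, 0, 0, -0.008, -0.035, 0, -1],
    [0, 0, 0, -0.008, -0.035, -0.002, -1],
    [0, 0, 0, -0.008, -0.035, -0.002, -1],
    [0, 0, 0, -0.008, -0.035, -0.006, -1],
    [0, 0, 0, -0.008, -0.035, -0.008, -1],
    [0, 0, 0, -0.008, -0.035, -0.01, -1],
    [0, 0, 0, -0.008, -0.035, -0.012, -1]
  ]
}}

```text
time_s: 20.95
tool_pos: [0.4491, -0.0414, 0.195]
ee_rot: [-3.141, -0.008, 2.768]
ft_force: [1.4, -0.7, 0.2]
opening: 0.999
```

Emit:
{"method": "drive_tool", "body": {
  "increments": [
    [0, 0, 0, -0.008, -0.035, -0.012, -1],
    [0, 0, 0, -0.008, -0.03, -0.01, -1],
    [0, 0, 0, -0.004, -0.01, -0.01, -1],
    [0, 0, 0, 0, 0, 0, -1],
    [0, 0, 0, 0, 0, 0, -1]
  ]
}}

```text
time_s: 21.37
tool_pos: [0.4212, -0.1239, 0.1539]
ee_rot: [-3.141, -0.02, 2.759]
ft_force: [-0.2, 0.1, 0.2]
opening: 1.003
```

```bash
python3 look.py disc1 disc_mid;python3 circ.py disc1 .4413 -.112 .008 .018; python3 goal.py .4413 -.112 .05
```

```text
t 21.37 pos [ 0.4212 -0.1239  0.1539] rot [-3.141  -0.0196  2.7586] f [-0.2  0.1  0.2] op 1.003
disc_mid [(array([ 0.4422, -0.1123,  0.0058]), 0.63)]
disc1 n 1257 zmed 0.0117 centre [ 0.4394 -0.1102] R 0.0225 bbox [ 0.4396 -0.1103] ext [0.0454 0.045 ] hull 39
t 21.47 pos [ 0.4218 -0.1231  0.1545] rot [-3.141  -0.0187  2.7609] f [0.9 0.3 0.4] op 1.002
rotvec [-0.0064 -0.0176 -0.0059] d [ 0.0195  0.0111 -0.1045]
```

View pics/disc1.png

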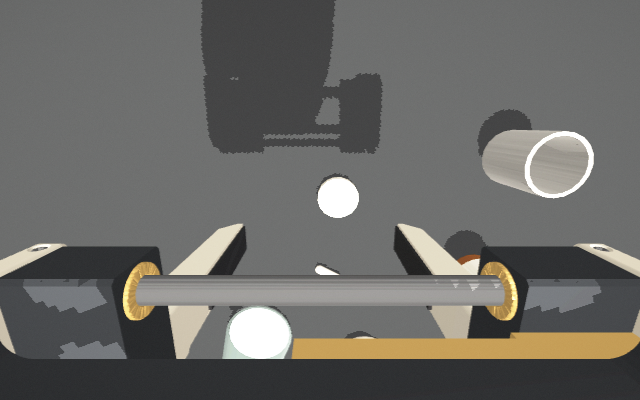

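Emit:
{"method": "drive_tool", "body": {
  "increments": [
    [-0.003, -0.009, -0.003, 0.009, 0.006, -0.01, -1],
    [-0.003, -0.009, -0.003, 0.008, 0.006, -0.02, -1],
    [0, 0, 0, 0, 0, -0.025, -1],
    [0, 0, 0, 0, 0, -0.025, -1],
    [0, 0, 0, 0, 0, -0.01, -1],
    [0, 0, 0, 0, 0, 0, -1],
    [0, 0, 0, 0, 0, 0, -1]
  ]
}}

```text
time_s: 22.05
tool_pos: [0.4464, -0.1029, 0.0664]
ee_rot: [3.14, 0.014, 2.768]
ft_force: [0.2, 0.6, 0.6]
opening: 0.994
```

```bash
python3 goal.py .4394 -.1102 .005
```

```text
t 22.05 pos [ 0.4464 -0.1029  0.0664] rot [3.14   0.0136 2.7679] f [0.2 0.6 0.6] op 0.994
rotvec [ 0.0035  0.0132 -0.0129] d [-0.007  -0.0073 -0.0614]
```

Emit:
{"method": "drive_tool", "body": {
  "increments": [
    [0.003, 0.013, -0.013, -0.007, -0.007, -0.005, -1],
    [0, 0, 0, 0, 0, -0.012, -1],
    [0, 0, 0, 0, 0, -0.014, -1],
    [0, 0, 0, 0, 0, -0.01, -1],
    [0, 0, 0, 0, 0, 0, -1],
    [0, 0, 0, 0, 0, 0, -1]
  ]
}}

```text
time_s: 22.55
tool_pos: [0.4435, -0.1118, 0.0299]
ee_rot: [-3.139, 0.01, 2.757]
ft_force: [0.3, -0.1, 0.0]
opening: 0.998
```

```bash
python3 goal.py .4394 -.1102 .005
```

```text
t 22.55 pos [ 0.4435 -0.1118  0.0299] rot [-3.1389  0.01    2.7571] f [ 0.3 -0.1  0. ] op 0.998
rotvec [ 0.0062  0.0083 -0.0021] d [-0.0041  0.0016 -0.0249]
```

Emit:
{"method": "drive_tool", "body": {
  "increments": [
    [0.006, 0.008, -0.002, -0.004, 0.0015, -0.004, -1],
    [0.001, 0.001, 0, -0.001, 0, -0.007, -1],
    [0, 0.001, 0, 0, 0, -0.006, -1],
    [0, 0, 0, 0, 0, -0.003, -1],
    [0, 0, 0, 0, 0, 0, -1]
  ]
}}

```text
time_s: 22.97
tool_pos: [0.4399, -0.1117, 0.0111]
ee_rot: [-3.141, 0.002, 2.754]
ft_force: [-0.2, -0.1, -1.1]
opening: 0.999
```

```bash
python3 goal.py .4394 -.1102 .005
```

```text
t 22.97 pos [ 0.4399 -0.1117  0.0111] rot [-3.1411e+00  2.3000e-03  2.7542e+00] f [-0.2 -0.1 -1.1] op 0.999
rotvec [0.0013 0.0019 0.0008] d [-0.0005  0.0015 -0.0061]
```

Emit:
{"method": "drive_tool", "body": {
  "increments": [
    [0.001, 0.002, 0, 0, 0.0015, -0.003, -1],
    [0, 0.001, 0, 0, 0, -0.003, -1],
    [0, 0, 0, 0, 0, -0.001, -1],
    [0, 0, 0, 0, 0, 0, -1]
  ]
}}

```text
time_s: 23.3
tool_pos: [0.4399, -0.11, 0.0032]
ee_rot: [-3.141, -0.002, 2.754]
ft_force: [-0.1, 0.4, 0.3]
opening: 1.001
```

```bash
python3 goal.py .4394 -.1102 .005
```

```text
t 23.3 pos [ 0.4399 -0.11    0.0032] rot [-3.1409e+00 -1.6000e-03  2.7543e+00] f [-0.1  0.4  0.3] op 1.001
rotvec [ 0.     -0.0017  0.0007] d [-0.0005 -0.0002  0.0018]
```

Emit:
{"method": "drive_tool", "body": {
  "increments": [
    [0, -0.002, 0, 0, 0, 0.0025, -1],
    [0, 0, 0, 0, 0, 0, -1]
  ],
  "squeeze": 15
}}

```text
time_s: 23.47
tool_pos: [0.4399, -0.1099, 0.0057]
ee_rot: [3.141, -0.0, 2.755]
ft_force: [0.2, -0.1, -0.1]
opening: 1.002
```

```bash
python3 goal.py .4394 -.1102 .005
```

```text
t 23.47 pos [ 0.4399 -0.1099  0.0057] rot [ 3.1414e+00 -1.0000e-04  2.7545e+00] f [ 0.2 -0.1 -0.1] op 1.002
rotvec [-0.0002  0.      0.0005] d [-0.0005 -0.0003 -0.0007]
```

Emit:
{"method": "drive_tool", "body": {
  "increments": [
    [0, 0, 0, 0, 0, 0, 1],
    [0, 0, 0, 0, 0, 0, 1],
    [0, 0, 0, 0, 0, 0, 1],
    [0, 0, 0, 0, 0, 0, 1],
    [0, 0, 0, 0, 0, 0, 1],
    [0, 0, 0, 0, 0, 0, 1],
    [0, 0, 0, 0, 0, 0, 1],
    [0, 0, 0, 0, 0, 0, 1],
    [0, 0, 0, 0, 0, 0, 1]
  ]
}}

```text
time_s: 24.22
tool_pos: [0.4404, -0.1102, 0.0065]
ee_rot: [3.142, 0.002, 2.754]
ft_force: [0.0, 0.0, 0.5]
opening: 0.488
```

Emit:
{"method": "drive_tool", "body": {
  "increments": [
    [0, 0, 0, 0, 0, 0.01, 1],
    [0, 0, 0, 0, 0, 0.025, 1],
    [0, 0, 0, 0, 0, 0.035, 1],
    [0, 0, 0, 0, 0, 0.035, 1],
    [0, 0, 0, 0, 0, 0.035, 1],
    [0, 0, 0, 0, 0, 0.035, 1],
    [0, 0, 0, 0, 0, 0.025, 1],
    [0, 0, 0, 0, 0, 0, 1],
    [0, 0, 0, 0, 0, 0, 1]
  ]
}}

```text
time_s: 24.97
tool_pos: [0.4354, -0.1077, 0.214]
ee_rot: [3.141, -0.005, 2.754]
ft_force: [-0.1, -0.5, -1.3]
opening: 0.489
```

```bash
python3 goal.py .5382 .3139 .22;python3 look.py disc2; python3 held.py disc2 .0227 .007
```

```text
t 24.97 pos [ 0.4354 -0.1077  0.214 ] rot [ 3.1408 -0.0054  2.7542] f [-0.1 -0.5 -1.3] op 0.489
rotvec [-0.0028 -0.0047  0.0008] d [0.1028 0.4216 0.006 ]
t 24.97 pos [ 0.4354 -0.1077  0.214 ] rot [ 3.1408 -0.0054  2.7542] f [-0.1 -0.5 -1.3] op 0.489
z rel near expected -0.007 median -0.0052
held offset tool xy [ 0.0007 -0.0003] rms 0.00026 n 37 world off [-0.0008  0.      0.    ]
```

View pics/disc2.png

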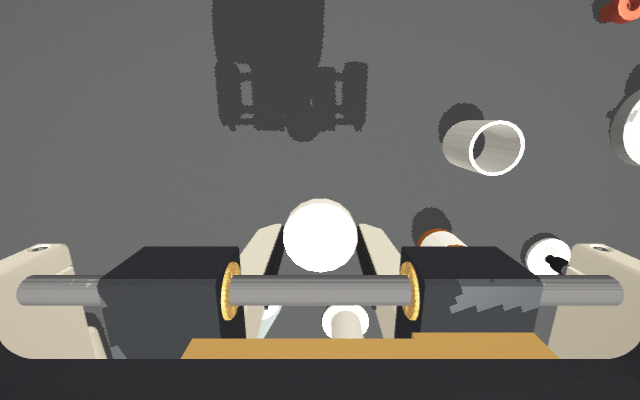

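Emit:
{"method": "drive_tool", "body": {
  "increments": [
    [-0.003, -0.005, 0, 0.009, 0.034, 0.003, 1],
    [0, 0, 0, 0.009, 0.035, 0.003, 1],
    [0, 0, 0, 0.009, 0.035, 0.003, 1],
    [0, 0, 0, 0.009, 0.035, 0.003, 1],
    [0, 0, 0, 0.009, 0.035, 0.003, 1],
    [0, 0, 0, 0.009, 0.035, 0.003, 1],
    [0, 0, 0, 0.009, 0.035, 0.003, 1],
    [0, 0, 0, 0.009, 0.035, 0.003, 1],
    [0, 0, 0, 0.009, 0.035, 0.003, 1],
    [0, -0.01, 0, 0.009, 0.035, 0.003, 1]
  ]
}}

```text
time_s: 25.85
tool_pos: [0.5171, 0.2491, 0.2234]
ee_rot: [-3.129, -0.02, 2.738]
ft_force: [1.9, -0.2, 0.1]
opening: 0.485
```

Emit:
{"method": "drive_tool", "body": {
  "increments": [
    [0, -0.01, 0, 0.009, 0.03, 0.003, 1],
    [0, -0.01, 0, 0.009, 0.015, 0.003, 1],
    [0, 0, 0, 0, 0, 0, 1],
    [0, 0, 0, 0, 0, 0, 1]
  ]
}}

```text
time_s: 26.18
tool_pos: [0.5317, 0.3034, 0.2182]
ee_rot: [-3.129, -0.013, 2.746]
ft_force: [-0.3, 0.1, -0.8]
opening: 0.49
```

```bash
python3 goal.py .539 .3139 .21
```

```text
t 26.18 pos [0.5317 0.3034 0.2182] rot [-3.1292 -0.0135  2.7463] f [-0.3  0.1 -0.8] op 0.49
rotvec [ 0.0063 -0.0172  0.0086] d [ 0.0073  0.0105 -0.0082]
```

Emit:
{"method": "drive_tool", "body": {
  "increments": [
    [0.003, -0.009, 0.004, 0.004, 0.005, -0.002, 1],
    [0.003, -0.009, 0.004, 0.003, 0.005, -0.003, 1],
    [0, 0, 0, 0, 0, 0, 1],
    [0, 0, 0, 0, 0, 0, 1]
  ]
}}

```text
time_s: 26.52
tool_pos: [0.5371, 0.3102, 0.2079]
ee_rot: [-3.136, -0.004, 2.752]
ft_force: [0.4, 0.2, -0.1]
opening: 0.49
```

```bash
python3 goal.py .539 .3139 .1707
```

```text
t 26.52 pos [0.5371 0.3102 0.2079] rot [-3.136  -0.0041  2.7523] f [ 0.4  0.2 -0.1] op 0.49
rotvec [ 0.0036 -0.0059  0.0027] d [ 0.0019  0.0037 -0.0372]
```

Emit:
{"method": "drive_tool", "body": {
  "increments": [
    [0.004, -0.006, 0.003, 0.002, 0.0035, -0.005, 1],
    [0, 0, 0, 0, 0, -0.006, 1],
    [0, 0, 0, 0, 0, -0.006, 1],
    [0, 0, 0, 0, 0, -0.003, 1],
    [0, 0, 0, 0, 0, 0, 1],
    [0, 0, 0, 0, 0, 0, 1]
  ]
}}

```text
time_s: 27.02
tool_pos: [0.5394, 0.3112, 0.186]
ee_rot: [3.141, 0.001, 2.752]
ft_force: [0.3, 0.6, -0.8]
opening: 0.487
```

```bash
python3 goal.py .539 .3139 .1707;python3 look.py disc3; python3 held.py disc3 .0227 .0055
```

```text
t 27.02 pos [0.5394 0.3112 0.186 ] rot [3.141e+00 7.000e-04 2.752e+00] f [ 0.3  0.6 -0.8] op 0.487
rotvec [-0.0003  0.0009  0.003 ] d [-0.0004  0.0027 -0.0153]
t 27.02 pos [0.5394 0.3112 0.186 ] rot [3.141e+00 7.000e-04 2.752e+00] f [ 0.3  0.6 -0.8] op 0.487
z rel near expected -0.0055 median -0.0051
held offset tool xy [ 0.0007 -0.0002] rms 0.00023 n 37 world off [-0.0007  0.0001 -0.    ]
```

View pics/disc3.png

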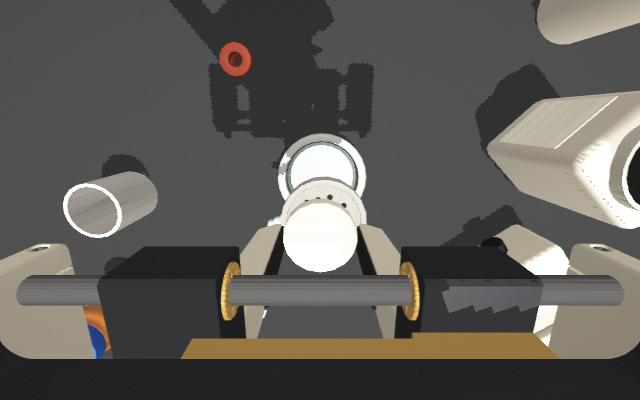

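Emit:
{"method": "drive_tool", "body": {
  "increments": [
    [0, 0.001, 0.003, -0.0005, 0.003, 0, 1],
    [0, 0, 0, 0, 0, 0, 1],
    [0, 0, 0, 0, 0, -0.004, 1],
    [0, 0, 0, 0, 0, -0.004, 1],
    [0, 0, 0, 0, 0, 0, 1]
  ]
}}

```text
time_s: 27.48
tool_pos: [0.5394, 0.315, 0.1785]
ee_rot: [3.14, 0.001, 2.756]
ft_force: [-0.5, -0.0, -0.2]
opening: 0.487
```

```bash
python3 goal.py .539 .3139 .1707
```

```text
t 27.48 pos [0.5394 0.315  0.1785] rot [3.1398e+00 1.3000e-03 2.7558e+00] f [-0.5 -0.  -0.2] op 0.487
rotvec [-0.0012  0.0019 -0.0008] d [-0.0004 -0.0011 -0.0078]
```

Emit:
{"method": "drive_tool", "body": {
  "increments": [
    [-0.001, 0.002, -0.001, -0.0005, -0.001, -0.002, 1],
    [0, 0, 0, 0, 0, -0.0025, 1],
    [0, 0, 0, 0, 0, -0.002, 1],
    [0, 0, 0, 0, 0, 0, 1]
  ]
}}

```text
time_s: 27.82
tool_pos: [0.5387, 0.3139, 0.1709]
ee_rot: [-3.141, -0.001, 2.755]
ft_force: [0.3, 0.4, 0.1]
opening: 0.488
```

```bash
python3 goal.py .539 .3139 .1707
```

```text
t 27.82 pos [0.5387 0.3139 0.1709] rot [-3.1410e+00 -8.0000e-04  2.7547e+00] f [0.3 0.4 0.1] op 0.488
rotvec [ 0.0002 -0.0009  0.0003] d [ 0.0003  0.     -0.0002]
```

Nearly down; one more press to feel contact.

Emit:
{"method": "drive_tool", "body": {
  "increments": [
    [0, 0, 0, 0, 0, -0.0015, 1],
    [0, 0, 0, 0, 0, -0.0005, 1]
  ]
}}

```text
time_s: 27.98
tool_pos: [0.539, 0.314, 0.1705]
ee_rot: [3.141, 0.0, 2.755]
ft_force: [-0.2, 0.6, 1.5]
opening: 0.486
```

```bash
python3 goal.py .539 .3139 .1707
```

```text
t 27.98 pos [0.539  0.314  0.1705] rot [3.1411e+00 4.0000e-04 2.7547e+00] f [-0.2  0.6  1.5] op 0.486
rotvec [-0.0003  0.0006  0.0003] d [-0.     -0.0001  0.0002]
```

Emit:
{"method": "drive_tool", "body": {
  "increments": [
    [0, 0, 0, 0, 0, 0, 0],
    [0, 0, 0, 0, 0, 0, -1],
    [0, 0, 0, 0, 0, 0, -1],
    [0, 0, 0, 0, 0, 0, -1],
    [0, 0, 0, 0, 0, 0.012, -1],
    [0, 0, 0, 0, 0, 0.03, -1],
    [0, 0, 0, 0, 0, 0.03, -1],
    [0, 0, 0, 0, 0, 0.02, -1],
    [0, 0, 0, 0, 0, 0, -1]
  ]
}}

```text
time_s: 28.73
tool_pos: [0.537, 0.3131, 0.2627]
ee_rot: [-3.138, -0.005, 2.754]
ft_force: [1.0, -0.2, -0.4]
opening: 0.991
```

```bash
python3 look.py disch;python3 circ.py disch .538 .314 .173 .182;python3 circ.py disch .538 .314 .162 .172; python3 goal.py .475 .083 .22
```

```text
t 28.73 pos [0.537  0.3131 0.2627] rot [-3.1375 -0.0047  2.7545] f [ 1.  -0.2 -0.4] op 0.991
disch n 1829 zmed 0.1756 centre [0.5382 0.3141] R 0.0226 bbox [0.5382 0.314 ] ext [0.0449 0.0451] hull 37
disch n 1114 zmed 0.1653 centre [0.5382 0.3141] R 0.0297 bbox [0.5381 0.3138] ext [0.0591 0.0592] hull 45
t 28.78 pos [0.5365 0.3129 0.2608] rot [-3.1362 -0.0061  2.7544] f [ 0.1 -0.5  0.5] op 0.994
rotvec [ 0.0027 -0.0077  0.0006] d [-0.0615 -0.2299 -0.0408]
```

View pics/disch.png

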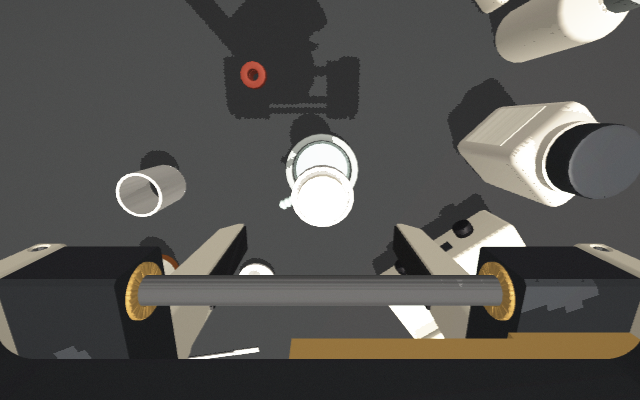

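Emit:
{"method": "drive_tool", "body": {
  "increments": [
    [0.003, -0.008, 0, -0.009, -0.034, 0, -1],
    [0, 0, 0, -0.009, -0.034, 0, -1],
    [0, 0, 0, -0.009, -0.034, -0.003, -1],
    [0, 0, 0, -0.009, -0.034, -0.006, -1],
    [0, 0, 0, -0.009, -0.034, -0.006, -1],
    [0, 0, 0, -0.009, -0.034, -0.006, -1],
    [0, 0, 0, -0.006, -0.02, -0.006, -1],
    [0, 0, 0, 0, 0, 0, -1],
    [0, 0, 0, 0, 0, 0, -1]
  ]
}}

```text
time_s: 29.53
tool_pos: [0.4661, 0.0821, 0.2175]
ee_rot: [-3.135, -0.016, 2.758]
ft_force: [-0.3, 0.3, -0.5]
opening: 1.002
```

```bash
python3 look.py res1 reservoir_mid;python3 circ.py res1 .475 .083 .066 .076; python3 goal.py .475 .083 .12
```

```text
t 29.53 pos [0.4661 0.0821 0.2175] rot [-3.1354 -0.0157  2.7582] f [-0.3  0.3 -0.5] op 1.002
reservoir_mid [(array([0.4673, 0.0864, 0.0347]), 0.6)]
res1 n 569 zmed 0.0695 centre [0.4691 0.0839] R 0.0295 bbox [0.469  0.0841] ext [0.0594 0.059 ] hull 45
t 29.63 pos [0.4666 0.0831 0.2179] rot [-3.1356 -0.0153  2.7602] f [-0.4 -0.6  0.2] op 1.001
rotvec [-0.0002 -0.0164 -0.0053] d [ 0.0084 -0.0001 -0.0979]
```

View pics/res1.png

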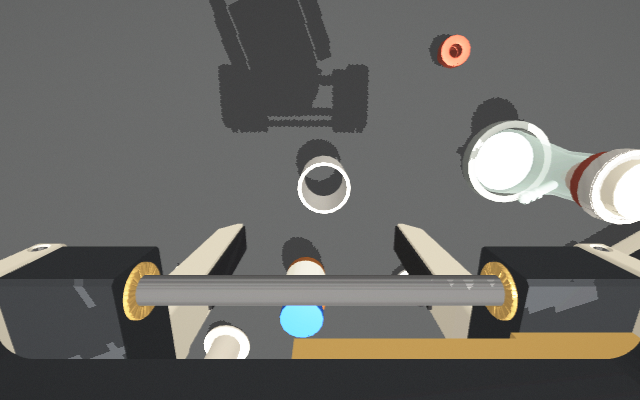

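Emit:
{"method": "drive_tool", "body": {
  "increments": [
    [0, -0.008, -0.003, 0.001, 0, -0.01, -1],
    [0, -0.008, -0.003, 0.001, 0, -0.02, -1],
    [0, 0, 0, 0, 0, -0.03, -1],
    [0, 0, 0, 0, 0, -0.025, -1],
    [0, 0, 0, 0, 0, -0.01, -1],
    [0, 0, 0, 0, 0, 0, -1],
    [0, 0, 0, 0, 0, 0, -1]
  ]
}}

```text
time_s: 30.22
tool_pos: [0.4734, 0.0922, 0.1207]
ee_rot: [3.136, 0.006, 2.765]
ft_force: [0.7, 0.3, 0.7]
opening: 1.002
```

```bash
python3 goal.py .4691 .0839 .022
```

```text
t 30.22 pos [0.4734 0.0922 0.1207] rot [3.1359 0.0065 2.7649] f [0.7 0.3 0.7] op 1.002
rotvec [-0.0029  0.0081 -0.0099] d [-0.0043 -0.0083 -0.0987]
```

Emit:
{"method": "drive_tool", "body": {
  "increments": [
    [-0.003, 0.008, -0.01, -0.004, -0.008, 0, -1],
    [0, 0, 0, 0, 0, -0.006, -1],
    [0, 0, 0, 0, 0, -0.012, -1],
    [0, 0, 0, 0, 0, -0.008, -1],
    [0, 0, 0, 0, 0, 0, -1],
    [0, 0, 0, 0, 0, 0, -1]
  ]
}}

```text
time_s: 30.72
tool_pos: [0.4733, 0.085, 0.0976]
ee_rot: [3.139, 0.008, 2.757]
ft_force: [0.5, -0.1, 0.1]
opening: 0.997
```

```bash
python3 goal.py .4691 .0839 .022
```

```text
t 30.72 pos [0.4733 0.085  0.0976] rot [3.1391 0.008  2.7565] f [ 0.5 -0.1  0.1] op 0.997
rotvec [ 0.0007  0.0084 -0.0015] d [-0.0042 -0.0011 -0.0756]
```

Emit:
{"method": "drive_tool", "body": {
  "increments": [
    [0.001, 0.008, -0.001, -0.005, -0.001, -0.006, -1],
    [0, 0.001, 0, -0.001, 0, -0.015, -1],
    [0, 0.001, 0, -0.001, 0, -0.018, -1],
    [0, 0.001, 0, -0.001, 0, -0.016, -1],
    [0, 0.001, 0, 0, 0, -0.008, -1],
    [0, 0, 0, 0, 0, 0, -1],
    [0, 0, 0, 0, 0, 0, -1]
  ]
}}

```text
time_s: 31.3
tool_pos: [0.4665, 0.0832, 0.0349]
ee_rot: [3.141, 0.001, 2.755]
ft_force: [-0.1, -0.3, -0.1]
opening: 1.001
```

```bash
python3 goal.py .4691 .0839 .022
```

```text
t 31.3 pos [0.4665 0.0832 0.0349] rot [3.1411e+00 1.0000e-03 2.7546e+00] f [-0.1 -0.3 -0.1] op 1.001
rotvec [-0.0001  0.0012  0.0004] d [ 0.0026  0.0007 -0.0129]
```

Emit:
{"method": "drive_tool", "body": {
  "increments": [
    [0, 0.001, 0, 0.0025, 0.0005, -0.004, -1],
    [0, 0, 0, 0, 0, -0.005, -1],
    [0, 0, 0, 0, 0, -0.003, -1],
    [0, 0, 0, 0, 0, 0, -1],
    [0, 0, 0, 0, 0, 0, -1]
  ]
}}

```text
time_s: 31.72
tool_pos: [0.4717, 0.0836, 0.0242]
ee_rot: [3.14, 0.005, 2.755]
ft_force: [0.6, -1.4, -0.2]
opening: 1.001
```

```bash
python3 goal.py .4691 .0839 .022
```

```text
t 31.72 pos [0.4717 0.0836 0.0242] rot [3.1399 0.0045 2.7546] f [ 0.6 -1.4 -0.2] op 1.001
rotvec [0.0001 0.0048 0.0004] d [-0.0026  0.0003 -0.0022]
```

Emit:
{"method": "drive_tool", "body": {
  "increments": [
    [0, 0.004, 0, -0.002, 0, 0, -1],
    [0, 0, 0, 0, 0, 0, -1],
    [0, 0, 0, 0, 0, 0, -1]
  ]
}}

```text
time_s: 31.97
tool_pos: [0.4698, 0.0836, 0.0247]
ee_rot: [3.141, 0.001, 2.755]
ft_force: [0.1, 0.4, 0.8]
opening: 0.995
```

```bash
python3 goal.py .4691 .0839 .022
```

```text
t 31.97 pos [0.4698 0.0836 0.0247] rot [3.1413e+00 1.3000e-03 2.7546e+00] f [0.1 0.4 0.8] op 0.995
rotvec [0.0002 0.0013 0.0004] d [-0.0007  0.0003 -0.0027]
```

Emit:
{"method": "drive_tool", "body": {
  "increments": [
    [0, 0, 0, 0, 0, 0, 1],
    [0, 0, 0, 0, 0, 0, 1],
    [0, 0, 0, 0, 0, 0, 1],
    [0, 0, 0, 0, 0, 0, 1],
    [0, 0, 0, 0, 0, 0, 1],
    [0, 0, 0, 0, 0, 0, 1],
    [0, 0, 0, 0, 0, 0, 1]
  ],
  "squeeze": 35
}}

```text
time_s: 32.55
tool_pos: [0.47, 0.0837, 0.0252]
ee_rot: [3.141, 0.002, 2.755]
ft_force: [1.2, -0.0, 0.0]
opening: 0.661
```

Emit:
{"method": "drive_tool", "body": {
  "increments": [
    [0, 0, 0, 0, 0, 0.01, 1],
    [0, 0, 0, 0, 0, 0.025, 1],
    [0, 0, 0, 0, 0, 0.035, 1],
    [0, 0, 0, 0, 0, 0.035, 1],
    [0, 0, 0, 0, 0, 0.035, 1],
    [0, 0, 0, 0, 0, 0.035, 1],
    [0, 0, 0, 0, 0, 0.035, 1],
    [0, 0, 0, 0, 0, 0.02, 1],
    [0, 0, 0, 0, 0, 0, 1],
    [0, 0, 0, 0, 0, 0, 1]
  ]
}}

```text
time_s: 33.38
tool_pos: [0.4608, 0.084, 0.2604]
ee_rot: [-3.137, -0.012, 2.754]
ft_force: [0.8, 1.2, -3.2]
opening: 0.656
```

```bash
python3 goal.py .5382 .314 .26;python3 look.py res2; python3 held.py res2 .0296 .045
```

```text
t 33.38 pos [0.4608 0.084  0.2604] rot [-3.1371 -0.0123  2.7545] f [ 0.8  1.2 -3.2] op 0.656
rotvec [-0.0004 -0.0131  0.0005] d [ 0.0774  0.23   -0.0004]
t 33.38 pos [0.4608 0.084  0.2604] rot [-3.1371 -0.0123  2.7545] f [ 0.8  1.2 -3.2] op 0.656
z rel near expected -0.045 median -0.0442
held offset tool xy [ 0.001  -0.0004] rms 0.00018 n 48 world off [-0.001  0.     0.   ]
```

View pics/res2.png

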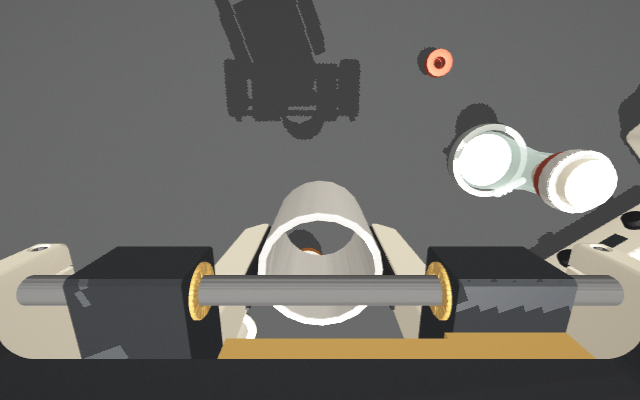

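Emit:
{"method": "drive_tool", "body": {
  "increments": [
    [0, -0.006, 0, 0.01, 0.03, 0.004, 1],
    [0, -0.006, 0, 0.011, 0.032, 0.004, 1],
    [0, -0.005, 0, 0.011, 0.032, 0.004, 1],
    [0, -0.005, 0, 0.011, 0.032, 0.004, 1],
    [0, -0.005, 0, 0.011, 0.032, 0.004, 1],
    [0, -0.005, 0, 0.011, 0.032, 0.004, 1],
    [0, -0.005, 0, 0.01, 0.02, 0.003, 1],
    [0, 0, 0, 0, 0, 0, 1],
    [0, 0, 0, 0, 0, 0, 1]
  ]
}}

```text
time_s: 34.18
tool_pos: [0.5286, 0.3006, 0.2611]
ee_rot: [-3.127, -0.009, 2.749]
ft_force: [-0.8, -0.6, -1.5]
opening: 0.657
```

```bash
python3 goal.py .5392 .314 .24
```

```text
t 34.18 pos [0.5286 0.3006 0.2611] rot [-3.1272 -0.0091  2.7489] f [-0.8 -0.6 -1.5] op 0.657
rotvec [ 0.0098 -0.0138  0.006 ] d [ 0.0106  0.0134 -0.0211]
```

Emit:
{"method": "drive_tool", "body": {
  "increments": [
    [0.005, -0.007, 0.003, 0.005, 0.006, 0, 1],
    [0.005, -0.007, 0.003, 0.005, 0.006, 0, 1],
    [0, 0, 0, 0.001, 0.001, -0.004, 1],
    [0, 0, 0, 0, 0, -0.006, 1],
    [0, 0, 0, 0, 0, -0.004, 1],
    [0, 0, 0, 0, 0, 0, 1],
    [0, 0, 0, 0, 0, 0, 1]
  ]
}}

```text
time_s: 34.77
tool_pos: [0.5381, 0.3095, 0.239]
ee_rot: [-3.134, -0.007, 2.751]
ft_force: [-0.1, 0.0, -2.1]
opening: 0.653
```

```bash
python3 goal.py .5392 .314 .1918; python3 look.py res3; python3 held.py res3 .0296 .045
python3 - <<'E'
from h import *
f=np.load("pics/res3.npz");d=f["d"];k={n:f[n] for n in("intrinsics","R","t")}
v,u=np.mgrid[0:400,0:640];X=back(k,np.c_[u.ravel(),v.ravel()],d=d.ravel());c=f["pos"]
r=np.hypot(X[:,0]-c[0]+.001,X[:,1]-c[1]);m=(d.ravel()>0)&(r>.026)&(r<.030)&(np.abs(X[:,2]-c[2]-.044)<.003);Y=X[m]
print(len(Y),np.linalg.lstsq(np.c_[Y[:,:2]-c[:2],np.ones(len(Y))],Y[:,2]-c[2],rcond=None)[0])
E
```

```text
t 34.77 pos [0.5381 0.3095 0.239 ] rot [-3.1344 -0.0072  2.7512] f [-0.1  0.  -2.1] op 0.653
rotvec [ 0.0039 -0.0094  0.0038] d [ 0.0011  0.0045 -0.0472]
t 34.77 pos [0.5381 0.3095 0.239 ] rot [-3.1344 -0.0072  2.7512] f [-0.1  0.  -2.1] op 0.653
z rel near expected -0.045 median -0.0442
held offset tool xy [ 0.001  -0.0003] rms 0.00019 n 48 world off [-0.001   0.0001  0.    ]
2315 [-0.01124171 -0.00277824  0.0440292 ]
```

View pics/res3.png

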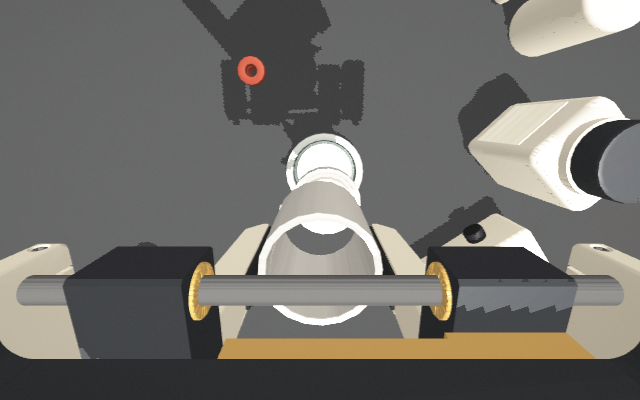

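Emit:
{"method": "drive_tool", "body": {
  "increments": [
    [0.004, -0.009, 0.004, 0.001, 0.0045, 0, 1],
    [0, 0, 0, 0, 0, -0.004, 1],
    [0, 0, 0, 0, 0, -0.006, 1],
    [0, 0, 0, 0, 0, -0.006, 1],
    [0, 0, 0, 0, 0, -0.004, 1],
    [0, 0, 0, 0, 0, 0, 1],
    [0, 0, 0, 0, 0, 0, 1]
  ]
}}

```text
time_s: 35.4
tool_pos: [0.5392, 0.3142, 0.2181]
ee_rot: [3.14, 0.002, 2.755]
ft_force: [-0.4, -0.3, -1.1]
opening: 0.653
```

```bash
python3 goal.py .5392 .314 .1918
```

```text
t 35.4 pos [0.5392 0.3142 0.2181] rot [3.1397e+00 1.8000e-03 2.7554e+00] f [-0.4 -0.3 -1.1] op 0.653
rotvec [-0.0011  0.0024 -0.0004] d [ 0.     -0.0002 -0.0263]
```

Emit:
{"method": "drive_tool", "body": {
  "increments": [
    [-0.001, 0.002, 0, 0, 0, -0.004, 1],
    [0, 0, 0, 0, 0, -0.005, 1],
    [0, 0, 0, 0, 0, -0.004, 1],
    [0, 0, 0, 0, 0, 0, 1],
    [0, 0, 0, 0, 0, 0, 1]
  ]
}}

```text
time_s: 35.82
tool_pos: [0.5392, 0.3142, 0.2035]
ee_rot: [-3.141, 0.0, 2.755]
ft_force: [0.0, 0.2, -1.7]
opening: 0.656
```

```bash
python3 goal.py .5392 .314 .1918
```

```text
t 35.82 pos [0.5392 0.3142 0.2035] rot [-3.1414  0.      2.7554] f [ 0.   0.2 -1.7] op 0.656
rotvec [ 0.0002 -0.0001 -0.0004] d [-0.     -0.0002 -0.0117]
```

Emit:
{"method": "drive_tool", "body": {
  "increments": [
    [0, 0, 0, 0, 0, -0.003, 1],
    [0, 0, 0, 0, 0, -0.004, 1],
    [0, 0, 0, 0, 0, -0.003, 1],
    [0, 0, 0, 0, 0, 0, 1]
  ]
}}

```text
time_s: 36.15
tool_pos: [0.5394, 0.3143, 0.1928]
ee_rot: [3.141, 0.001, 2.755]
ft_force: [-0.6, 0.4, -3.1]
opening: 0.655
```

```bash
python3 goal.py .5392 .314 .1918
```

```text
t 36.15 pos [0.5394 0.3143 0.1928] rot [3.1414e+00 5.0000e-04 2.7554e+00] f [-0.6  0.4 -3.1] op 0.655
rotvec [-0.      0.0006 -0.0004] d [-0.0002 -0.0003 -0.001 ]
```

Emit:
{"method": "drive_tool", "body": {
  "increments": [
    [0, 0, 0, 0, 0, -0.001, 1],
    [0, 0, 0, 0, 0, -0.001, 1]
  ]
}}

```text
time_s: 36.32
tool_pos: [0.5395, 0.3143, 0.1912]
ee_rot: [3.141, 0.001, 2.755]
ft_force: [-3.9, -1.9, 5.4]
opening: 0.656
```

```bash
python3 goal.py .5392 .314 .1918
```

```text
t 36.32 pos [0.5395 0.3143 0.1912] rot [3.1411e+00 8.0000e-04 2.7554e+00] f [-3.9 -1.9  5.4] op 0.656
rotvec [-0.0001  0.0009 -0.0004] d [-0.0003 -0.0003  0.0006]
```

Emit:
{"method": "drive_tool", "body": {
  "increments": [
    [0, 0, 0, 0, 0, 0, 0],
    [0, 0, 0, 0, 0, 0, -1],
    [0, 0, 0, 0, 0, 0, -1],
    [0, 0, 0, 0, 0, 0, -1],
    [0, 0, 0, 0, 0, 0.012, -1],
    [0, 0, 0, 0, 0, 0.03, -1],
    [0, 0, 0, 0, 0, 0.035, -1],
    [0, 0, 0, 0, 0, 0.035, -1],
    [0, 0, 0, 0, 0, 0.025, -1],
    [0, 0, 0, 0, 0, 0, -1]
  ]
}}

```text
time_s: 37.15
tool_pos: [0.538, 0.3137, 0.3334]
ee_rot: [-3.141, -0.0, 2.755]
ft_force: [-0.2, 0.5, 0.1]
opening: 0.997
```

```bash
python3 look.py resh;python3 circ.py resh .538 .314 .231 .241;python3 goal.py .663 .148 .22
```

```text
t 37.15 pos [0.538  0.3137 0.3334] rot [-3.1413e+00 -2.0000e-04  2.7553e+00] f [-0.2  0.5  0.1] op 0.997
resh n 830 zmed 0.2354 centre [0.5386 0.3144] R 0.0297 bbox [0.5387 0.3145] ext [0.0596 0.0592] hull 40
t 37.2 pos [0.5377 0.3136 0.3314] rot [-3.1400e+00 -1.5000e-03  2.7552e+00] f [-0.3 -1.   0.4] op 1.0
rotvec [ 0.0009 -0.002  -0.0002] d [ 0.1253 -0.1656 -0.1114]
```

View pics/resh.png

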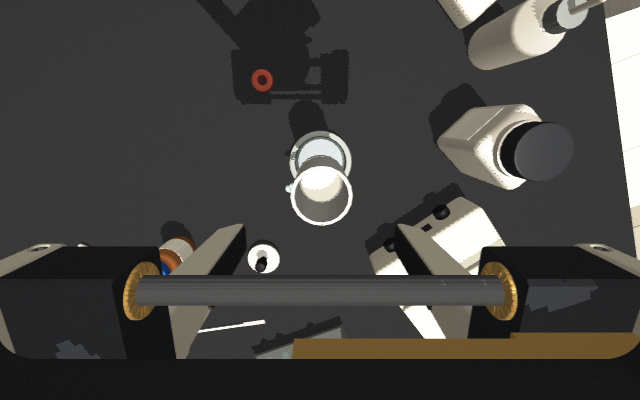

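Emit:
{"method": "drive_tool", "body": {
  "increments": [
    [0, -0.002, 0, 0.02, -0.026, 0, -1],
    [0, 0, 0, 0.02, -0.026, 0, -1],
    [0, 0, 0, 0.02, -0.026, -0.005, -1],
    [0, 0, 0, 0.02, -0.026, -0.02, -1],
    [0, 0, 0, 0.02, -0.026, -0.025, -1],
    [0, 0, 0, 0.017, -0.018, -0.025, -1],
    [0, 0, 0, 0, 0, -0.02, -1],
    [0, 0, 0, 0, 0, -0.01, -1],
    [0, 0, 0, 0, 0, 0, -1],
    [0, 0, 0, 0, 0, 0, -1]
  ]
}}

```text
time_s: 38.03
tool_pos: [0.6539, 0.1577, 0.2097]
ee_rot: [-3.137, -0.01, 2.758]
ft_force: [0.2, 0.2, 1.1]
opening: 1.001
```

```bash
python3 look.py lid1 lid_knob;python3 circ.py lid1 .663 .148 .041 .052 .02; python3 circ.py lid1 .663 .148 .010 .018 ; python3 goal.py .663 .148 .12
```

```text
t 38.03 pos [0.6539 0.1577 0.2097] rot [-3.1371 -0.0104  2.7581] f [0.2 0.2 1.1] op 1.001
lid_knob [(array([0.6672, 0.1434, 0.0345]), 0.91)]
lid1 n 207 zmed 0.0464 centre [0.6661 0.1465] R 0.0096 bbox [0.6664 0.1467] ext [0.0194 0.019 ] hull 17
lid1 n 1341 zmed 0.0137 centre [0.6661 0.1464] R 0.0295 bbox [0.6662 0.1462] ext [0.059  0.0592] hull 41
t 38.13 pos [0.6542 0.1582 0.2109] rot [-3.1378 -0.0089  2.7589] f [-0.9  0.3 -0.8] op 0.998
rotvec [ 0.0002 -0.0096 -0.0039] d [ 0.0088 -0.0102 -0.0909]
```

View pics/lid1.png

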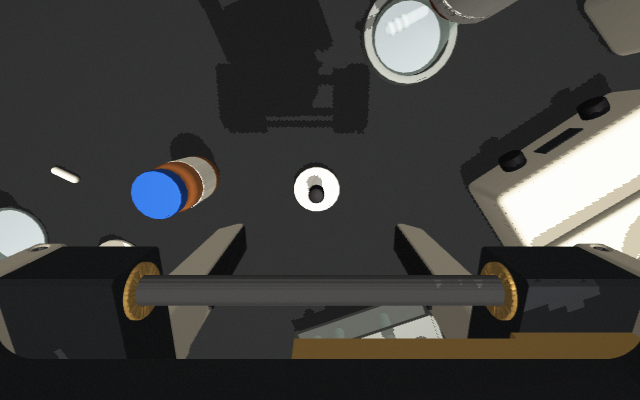

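Emit:
{"method": "drive_tool", "body": {
  "increments": [
    [0, -0.005, -0.002, 0.006, -0.006, -0.005, -1],
    [0, -0.005, -0.002, 0.006, -0.006, -0.018, -1],
    [0, 0, 0, 0, 0, -0.025, -1],
    [0, 0, 0, 0, 0, -0.025, -1],
    [0, 0, 0, 0, 0, -0.015, -1],
    [0, 0, 0, 0, 0, 0, -1],
    [0, 0, 0, 0, 0, 0, -1]
  ]
}}

```text
time_s: 38.72
tool_pos: [0.6731, 0.1479, 0.1301]
ee_rot: [3.132, 0.022, 2.76]
ft_force: [0.8, -0.4, 0.9]
opening: 1.003
```

```bash
python3 goal.py .6661 .1464 .019
```

```text
t 38.72 pos [0.6731 0.1479 0.1301] rot [3.1321 0.0217 2.76  ] f [ 0.8 -0.4  0.9] op 1.003
rotvec [-0.0007  0.0237 -0.0051] d [-0.007  -0.0015 -0.1111]
```

Emit:
{"method": "drive_tool", "body": {
  "increments": [
    [0, 0.012, -0.003, -0.004, -0.001, 0, -1],
    [0, 0.012, -0.002, -0.003, -0.001, -0.005, -1],
    [0, 0.001, 0, -0.001, 0, -0.015, -1],
    [0, 0.002, 0, -0.001, 0, -0.02, -1],
    [0, 0.002, 0, -0.001, 0, -0.015, -1],
    [0, 0, 0, 0, 0, 0, -1],
    [0, 0, 0, 0, 0, 0, -1]
  ]
}}

```text
time_s: 39.3
tool_pos: [0.6685, 0.1463, 0.0846]
ee_rot: [3.137, 0.008, 2.756]
ft_force: [0.8, 0.3, 0.3]
opening: 1.003
```

```bash
python3 goal.py .6661 .1464 .019
```

```text
t 39.3 pos [0.6685 0.1463 0.0846] rot [3.1368 0.0081 2.7555] f [0.8 0.3 0.3] op 1.003
rotvec [-0.0014  0.0093 -0.0005] d [-0.0024  0.0001 -0.0656]
```

Emit:
{"method": "drive_tool", "body": {
  "increments": [
    [-0.001, 0.009, 0, -0.003, 0, -0.005, -1],
    [0, 0.002, 0, -0.001, 0, -0.013, -1],
    [0, 0.002, 0, -0.001, 0, -0.016, -1],
    [0, 0.001, 0, -0.001, 0, -0.012, -1],
    [0, 0, 0, 0, 0, -0.003, -1],
    [0, 0, 0, 0, 0, 0, -1],
    [0, 0, 0, 0, 0, 0, -1]
  ]
}}

```text
time_s: 39.88
tool_pos: [0.6651, 0.1466, 0.0374]
ee_rot: [3.14, 0.002, 2.756]
ft_force: [1.1, -0.8, -0.2]
opening: 1.002
```

```bash
python3 goal.py .6661 .1464 .019
```

```text
t 39.88 pos [0.6651 0.1466 0.0374] rot [3.1401e+00 1.8000e-03 2.7556e+00] f [ 1.1 -0.8 -0.2] op 1.002
rotvec [-0.0008  0.0022 -0.0006] d [ 0.001  -0.0002 -0.0184]
```

Emit:
{"method": "drive_tool", "body": {
  "increments": [
    [-0.001, 0.002, 0, 0.001, 0, -0.005, -1],
    [0, 0.001, 0, 0, 0, -0.006, -1],
    [0, 0, 0, 0, 0, -0.004, -1],
    [0, 0, 0, 0, 0, 0, -1],
    [0, 0, 0, 0, 0, 0, -1]
  ]
}}

```text
time_s: 40.3
tool_pos: [0.6677, 0.1467, 0.0228]
ee_rot: [3.141, 0.002, 2.756]
ft_force: [-0.4, -0.3, 0.3]
opening: 1.001
```

```bash
python3 goal.py .6661 .1464 .019
```

```text
t 40.3 pos [0.6677 0.1467 0.0228] rot [3.1409e+00 2.1000e-03 2.7556e+00] f [-0.4 -0.3  0.3] op 1.001
rotvec [ 0.0002  0.0022 -0.0006] d [-0.0016 -0.0003 -0.0038]
```

Emit:
{"method": "drive_tool", "body": {
  "increments": [
    [0, 0.002, 0, -0.0015, 0, -0.003, -1],
    [0, 0, 0, 0, 0, 0, -1],
    [0, 0, 0, 0, 0, 0, -1]
  ]
}}

```text
time_s: 40.55
tool_pos: [0.6662, 0.1467, 0.0198]
ee_rot: [3.142, 0.0, 2.756]
ft_force: [0.3, -0.1, 0.2]
opening: 1.001
```

```bash
python3 goal.py .6661 .1464 .019
```

```text
t 40.55 pos [0.6662 0.1467 0.0198] rot [3.1416e+00 4.0000e-04 2.7557e+00] f [ 0.3 -0.1  0.2] op 1.001
rotvec [ 0.0002  0.0004 -0.0007] d [-0.0001 -0.0003 -0.0008]
```

Emit:
{"method": "drive_tool", "body": {
  "increments": [
    [0, 0, 0, 0, 0, 0, 1],
    [0, 0, 0, 0, 0, 0, 1],
    [0, 0, 0, 0, 0, 0, 1],
    [0, 0, 0, 0, 0, 0, 1],
    [0, 0, 0, 0, 0, 0, 1],
    [0, 0, 0, 0, 0, 0, 1],
    [0, 0, 0, 0, 0, 0, 1],
    [0, 0, 0, 0, 0, 0, 1],
    [0, 0, 0, 0, 0, 0, 1],
    [0, 0, 0, 0, 0, 0, 1]
  ],
  "squeeze": 25
}}

```text
time_s: 41.38
tool_pos: [0.6667, 0.1467, 0.0206]
ee_rot: [3.141, 0.002, 2.756]
ft_force: [-1.0, -0.2, 0.1]
opening: 0.33
```

Emit:
{"method": "drive_tool", "body": {
  "increments": [
    [0, 0, 0, 0, 0, 0, 1],
    [0, 0, 0, 0, 0, 0, 1],
    [0, 0, 0, 0, 0, 0, 1]
  ]
}}

```text
time_s: 41.63
tool_pos: [0.6667, 0.1467, 0.0206]
ee_rot: [3.141, 0.002, 2.756]
ft_force: [0.2, -0.3, 0.4]
opening: 0.211
```

```bash
python3 goal.py .6661 .1464 .019
```

```text
t 41.63 pos [0.6667 0.1467 0.0206] rot [3.1411e+00 1.6000e-03 2.7557e+00] f [ 0.2 -0.3  0.4] op 0.211
rotvec [ 0.0001  0.0017 -0.0007] d [-0.0006 -0.0003 -0.0016]
```

Emit:
{"method": "drive_tool", "body": {
  "increments": [
    [0, 0, 0, 0, 0, 0, 1],
    [0, 0, 0, 0, 0, 0.01, 1],
    [0, 0, 0, 0, 0, 0.025, 1],
    [0, 0, 0, 0, 0, 0.035, 1],
    [0, 0, 0, 0, 0, 0.035, 1],
    [0, 0, 0, 0, 0, 0.035, 1],
    [0, 0, 0, 0, 0, 0.035, 1],
    [0, 0, 0, 0, 0, 0.035, 1],
    [0, 0, 0, 0, 0, 0.035, 1],
    [0, 0, 0, 0, 0, 0.03, 1]
  ]
}}

```text
time_s: 42.47
tool_pos: [0.6556, 0.146, 0.3007]
ee_rot: [-3.133, -0.019, 2.755]
ft_force: [0.7, -0.4, -1.1]
opening: 0.21
```

Emit:
{"method": "drive_tool", "body": {
  "increments": [
    [0, 0, 0, 0, 0, 0.015, 1],
    [0, 0, 0, 0, 0, 0, 1],
    [0, 0, 0, 0, 0, 0, 1]
  ]
}}

```text
time_s: 42.72
tool_pos: [0.6574, 0.1463, 0.3286]
ee_rot: [-3.14, -0.003, 2.756]
ft_force: [0.4, 0.5, -1.7]
opening: 0.209
```

```bash
python3 goal.py .5386 .3144 .30; python3 look.py lid2; python3 held.py lid2 .0296 .006
```

```text
t 42.72 pos [0.6574 0.1463 0.3286] rot [-3.1401e+00 -2.8000e-03  2.7557e+00] f [ 0.4  0.5 -1.7] op 0.209
rotvec [ 0.0003 -0.0031 -0.0007] d [-0.1188  0.1681 -0.0286]
t 42.72 pos [0.6574 0.1463 0.3286] rot [-3.1401e+00 -2.8000e-03  2.7557e+00] f [ 0.4  0.5 -1.7] op 0.209
z rel near expected -0.006 median -0.0076
held offset tool xy [-0.0176 -0.0006] rms 0.00262 n 20 world off [ 0.0161 -0.0072 -0.    ]
```

View pics/lid2.png

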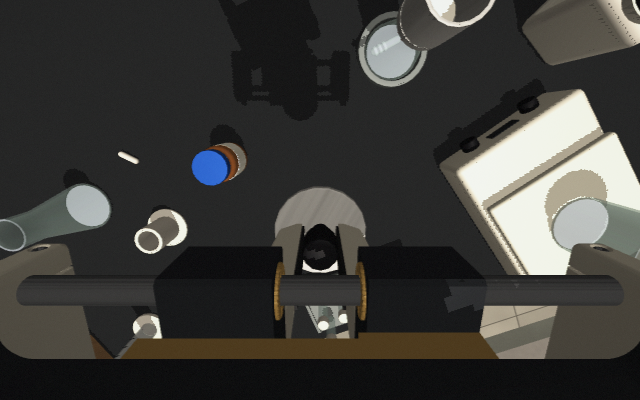

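```bash
python3 held.py lid2 .0296 -.0066
python3 - <<'E'
from h import *
f=np.load("pics/lid2.npz");d=f["d"];k={n:f[n] for n in("intrinsics","R","t")};T=Ro.from_euler('xyz',f["rot"]).as_matrix()
v,u=np.mgrid[0:400,0:640];X=back(k,np.c_[u.ravel(),v.ravel()],d=d.ravel());Y=(X-f["pos"])@T
m=(d.ravel()>0)&(np.hypot(Y[:,0],Y[:,1])<.027)&(Y[:,0]>.012)&(abs(Y[:,2]-.007)<.004);Y=Y[m]
print(len(Y),np.linalg.lstsq(np.c_[Y[:,:2],np.ones(len(Y))],Y[:,2],rcond=None)[0])
E
```

```text
z rel near expected 0.0066 median 0.0069
held offset tool xy [ 0.0003 -0.0003] rms 0.00024 n 48 world off [-0.0004 -0.0002  0.    ]
1248 [-0.00389553 -0.00037437  0.00696567]
```

Emit:
{"method": "drive_tool", "body": {
  "increments": [
    [0, -0.003, 0, -0.02, 0.028, 0, 1],
    [0, -0.004, 0, -0.02, 0.028, 0, 1],
    [0, -0.004, 0, -0.02, 0.028, 0, 1],
    [0, -0.004, 0, -0.02, 0.028, 0, 1],
    [0, -0.004, 0, -0.018, 0.026, 0, 1],
    [0, -0.004, 0, -0.01, 0.015, 0, 1],
    [0, 0, 0, 0, 0, 0, 1],
    [0, 0, 0, 0, 0, 0, 1]
  ]
}}

```text
time_s: 43.43
tool_pos: [0.5382, 0.3006, 0.3088]
ee_rot: [-3.131, -0.005, 2.751]
ft_force: [0.3, -0.4, -1.3]
opening: 0.211
```

```bash
python3 goal.py .539 .3144 .29
```

```text
t 43.43 pos [0.5382 0.3006 0.3088] rot [-3.1308 -0.0048  2.751 ] f [ 0.3 -0.4 -1.3] op 0.211
rotvec [ 0.0081 -0.0085  0.004 ] d [ 0.0008  0.0138 -0.0188]
```

Emit:
{"method": "drive_tool", "body": {
  "increments": [
    [0.004, -0.004, 0.002, 0, 0.007, -0.003, 1],
    [0.004, -0.004, 0.002, 0, 0.006, -0.006, 1],
    [0, 0, 0, 0, 0, -0.004, 1],
    [0, 0, 0, 0, 0, 0, 1],
    [0, 0, 0, 0, 0, 0, 1]
  ]
}}

```text
time_s: 43.85
tool_pos: [0.5395, 0.3112, 0.2895]
ee_rot: [-3.136, -0.005, 2.751]
ft_force: [0.1, -0.2, -0.7]
opening: 0.211
```

```bash
python3 goal.py .539 .3146 .249; python3 look.py lid3;python3 held.py lid3 .0296 -.0066
```

```text
t 43.85 pos [0.5395 0.3112 0.2895] rot [-3.1365 -0.0046  2.7515] f [ 0.1 -0.2 -0.7] op 0.211
rotvec [ 0.003  -0.0062  0.0035] d [-0.0005  0.0034 -0.0405]
t 43.85 pos [0.5395 0.3112 0.2895] rot [-3.1365 -0.0046  2.7515] f [ 0.1 -0.2 -0.7] op 0.211
z rel near expected 0.0066 median 0.0069
held offset tool xy [ 0.0003 -0.0003] rms 0.00022 n 48 world off [-0.0004 -0.0002  0.    ]
```

View pics/lid3.png

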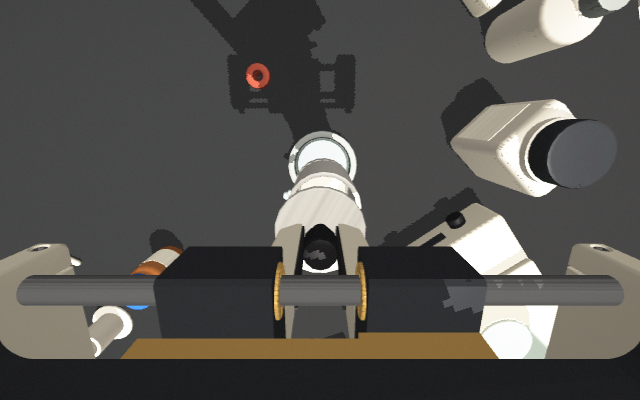

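Emit:
{"method": "drive_tool", "body": {
  "increments": [
    [0.003, -0.006, 0.003, -0.0005, 0.0035, -0.003, 1],
    [0, 0, 0, 0, 0, -0.006, 1],
    [0, 0, 0, 0, 0, -0.006, 1],
    [0, 0, 0, 0, 0, -0.004, 1],
    [0, 0, 0, 0, 0, 0, 1],
    [0, 0, 0, 0, 0, 0, 1]
  ]
}}

```text
time_s: 44.4
tool_pos: [0.5401, 0.3134, 0.2686]
ee_rot: [3.141, 0.001, 2.752]
ft_force: [-0.3, -0.2, -0.6]
opening: 0.206
```

```bash
python3 goal.py .539 .3146 .249
```

```text
t 44.4 pos [0.5401 0.3134 0.2686] rot [3.1411e+00 9.0000e-04 2.7522e+00] f [-0.3 -0.2 -0.6] op 0.206
rotvec [-0.0001  0.001   0.0028] d [-0.0011  0.0012 -0.0196]
```

Emit:
{"method": "drive_tool", "body": {
  "increments": [
    [0, 0.001, 0.003, -0.001, 0.0012, -0.003, 1],
    [0, 0, 0, 0, 0, -0.003, 1],
    [0, 0, 0, 0, 0, 0, 1],
    [0, 0, 0, 0, 0, 0, 1]
  ]
}}

```text
time_s: 44.73
tool_pos: [0.539, 0.3149, 0.2623]
ee_rot: [3.141, 0.0, 2.756]
ft_force: [-0.1, -0.2, -1.1]
opening: 0.21
```

```bash
python3 goal.py .539 .3146 .249
```

```text
t 44.73 pos [0.539  0.3149 0.2623] rot [3.1412e+00 2.0000e-04 2.7557e+00] f [-0.1 -0.2 -1.1] op 0.21
rotvec [-0.0002  0.0003 -0.0007] d [-0.     -0.0003 -0.0133]
```

Emit:
{"method": "drive_tool", "body": {
  "increments": [
    [0, 0, 0, 0, 0, -0.003, 1],
    [0, 0, 0, 0, 0, -0.004, 1],
    [0, 0, 0, 0, 0, -0.004, 1],
    [0, 0, 0, 0, 0, 0, 1]
  ]
}}

```text
time_s: 45.07
tool_pos: [0.5392, 0.315, 0.2507]
ee_rot: [3.141, 0.001, 2.756]
ft_force: [-0.3, -0.2, -1.6]
opening: 0.21
```

```bash
python3 goal.py .539 .3146 .249
```

```text
t 45.07 pos [0.5392 0.315  0.2507] rot [3.1406e+00 9.0000e-04 2.7559e+00] f [-0.3 -0.2 -1.6] op 0.21
rotvec [-0.0006  0.0013 -0.0009] d [-0.0002 -0.0004 -0.0017]
```

Emit:
{"method": "drive_tool", "body": {
  "increments": [
    [0, 0.001, 0, 0, -0.0005, -0.0015, 1],
    [0, 0, 0, 0, 0, -0.0015, 1]
  ]
}}

```text
time_s: 45.23
tool_pos: [0.5395, 0.3146, 0.2485]
ee_rot: [3.14, 0.001, 2.756]
ft_force: [-1.5, -1.3, 11.1]
opening: 0.214
```

```bash
python3 goal.py .539 .3146 .249
```

```text
t 45.23 pos [0.5395 0.3146 0.2485] rot [3.1401e+00 1.1000e-03 2.7559e+00] f [-1.5 -1.3 11.1] op 0.214
rotvec [-0.001   0.0016 -0.0009] d [-0.0005 -0.      0.0005]
```

Emit:
{"method": "drive_tool", "body": {
  "increments": [
    [0, 0, 0, 0, 0, 0, 0.4],
    [0, 0, 0, 0, 0, 0, 0],
    [0, 0, 0, 0, 0, 0, -0.2],
    [0, 0, 0, 0, 0, 0, -0.2],
    [0, 0, 0, 0, 0, 0.01, -0.2],
    [0, 0, 0, 0, 0, 0.03, -1],
    [0, 0, 0, 0, 0, 0.035, -1],
    [0, 0, 0, 0, 0, 0.035, -1],
    [0, 0, 0, 0, 0, 0.02, -1],
    [0, 0, 0, 0, 0, 0, -1]
  ]
}}

```text
time_s: 46.07
tool_pos: [0.537, 0.3134, 0.3848]
ee_rot: [-3.14, -0.002, 2.756]
ft_force: [1.0, -0.5, -0.5]
opening: 0.878
```

Emit:
{"method": "drive_tool", "body": {
  "increments": [
    [0, 0, 0, -0.02, -0.02, 0, -1],
    [0, 0, 0, -0.02, -0.03, 0, -1],
    [0, 0, 0, 0, 0, 0, -1],
    [0, 0, 0, 0, 0, 0, -1]
  ]
}}

```text
time_s: 46.4
tool_pos: [0.4956, 0.2625, 0.3826]
ee_rot: [-3.14, -0.003, 2.757]
ft_force: [0.8, 0.5, 0.4]
opening: 0.999
```

```bash
python3 look.py lidh lid_knob; python3 circ.py lidh .5386 .3144 .238 .245; python3 circ.py lidh .5386 .3144 .262 .28 .02
python3 - <<'E'
from h import *
f=np.load("pics/lidh.npz");d=f["d"];k={n:f[n] for n in("intrinsics","R","t")}
v,u=np.mgrid[0:400,0:640];X=back(k,np.c_[u.ravel(),v.ravel()],d=d.ravel());c=np.array([.5386,.3144])
r=np.hypot(*(X[:,:2]-c).T);m=(d.ravel()>0)&(r<.028)&(abs(X[:,2]-.242)<.004);Y=X[m]
print("plate plane",len(Y),np.linalg.lstsq(np.c_[Y[:,:2]-c,np.ones(len(Y))],Y[:,2],rcond=None)[0])
for n in ["scene","top"]:
    p,_=capture(n);cv2.imwrite(f"pics/{n}_end.png",p)
for n in ["small_seal_mid","plain_flask","media_bottle","flask_mouth"]:
    print(n,[(np.round(r["at"],4),round(r["score"],2)) for r in spot_point("top",n)][:2])
p=cv2.imread("pics/scene_end.png");cv2.imwrite("pics/scene_endz.png",cv2.resize(p[180:330,400:560],None,fx=3.6,fy=3.6,interpolation=2))
E
```

```text
t 46.4 pos [0.4956 0.2625 0.3826] rot [-3.1397e+00 -3.0000e-03  2.7568e+00] f [0.8 0.5 0.4] op 0.999
lid_knob [(array([0.5392, 0.3108, 0.2641]), 0.92)]
lidh n 1754 zmed 0.2417 centre [0.5387 0.3142] R 0.0296 bbox [0.5388 0.3143] ext [0.0596 0.0589] hull 42
lidh n 335 zmed 0.2743 centre [0.5384 0.3141] R 0.0095 bbox [0.5385 0.314 ] ext [0.0189 0.0192] hull 24
plate plane 1503 [-2.02744058e-04  1.39331225e-03  2.41719103e-01]
small_seal_mid [(array([0.3884, 0.282 , 0.0241]), 0.63)]
plain_flask [(array([ 0.5761, -0.2714, -0.0015]), 0.88)]
media_bottle [(array([ 5.942e-01,  6.800e-03, -2.000e-04]), 0.61)]
flask_mouth [(array([0.5388, 0.3162, 0.1391]), 0.81)]
```

View pics/lidh.png

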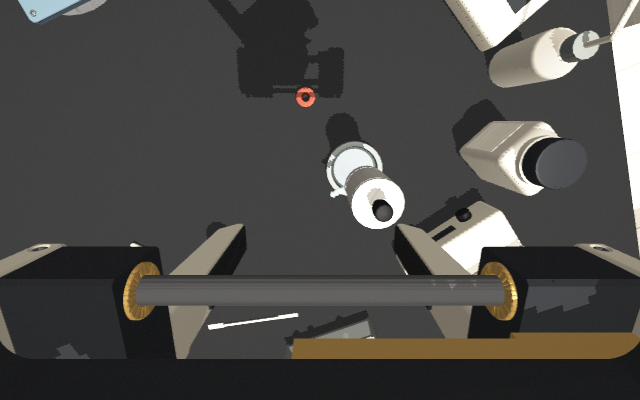

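View pics/scene_endz.png

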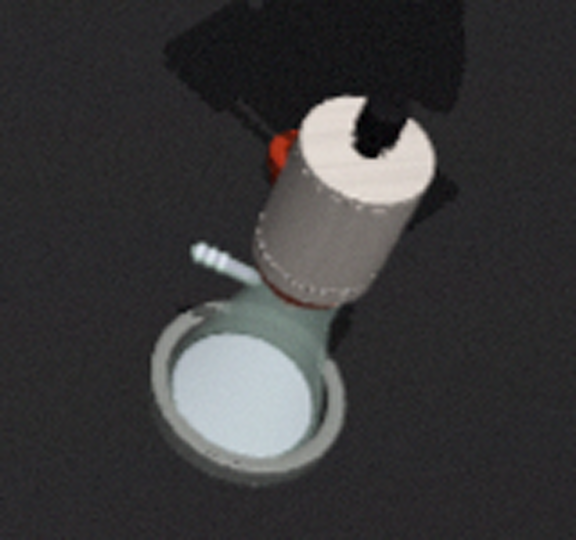

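View pics/top_end.png

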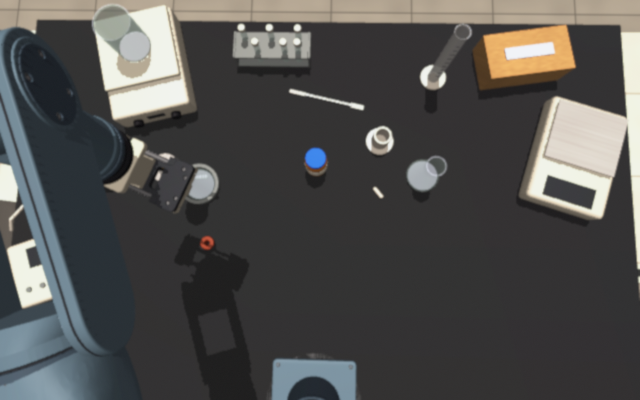

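```bash
python3 -c "
from rig import *
print(hand_in())"
```

```text
the job is handed in; nothing more can be done
None
```

The vacuum filter is built on the side-arm flask in the order you asked: large seal, base, sintered disc, steel cylinder, lid. I handed it in at about 46.6 s of the 128 s allowed.

- **Heights:** each part was measured after release and is within about 1 mm of its home height. The seal top is at 0.1516 m (expected 0.152), the dish floor at 0.164 (0.164), and the disc top at 0.1756 (0.176). The cylinder top is at 0.2354 m (0.236) and the lid plate at 0.2417 (0.242).
- **Alignment:** every part's centre is within about 1.5 mm of the others. The lid plate is level to about 0.1°, and that was the only part whose level I measured after it was released.
- **Unused things:** in the top picture the plain flask, small seal and amber bottle sit at the same pixels as at the start. The network's positions for them shifted by up to 4 mm between looks, which is within its stated error.
- **Forces and clearance:** the highest force I read while placing parts was about 17 N. The gripper was open and clear of the stack at hand-in.

No check failed. The only disagreement was the network's reading of the knob, about 3 mm in y from my depth measurement, again within its error.

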